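# Row the milled blocks on the demagnetiser and switch it on under its guard

## Task

Lay all the plain rectangular blocks side by side on the low demagnetising plate, one lying in each outlined bay, filling the bays from the left end without leaving an empty one between. Once they all lie in place, tip up the sprung guard cover on the switch box, pull the toggle beneath it fully over towards you, and let the cover drop shut again. Leave the other things on the table as they are; put right any block that gets knocked.

Things in the scene. Friction and masses are not known exactly. Their poses are not given: they have to be found in the camera images.
- block1_mid (a point): middle of a plain rectangular milled steel block, 55 x 30 x 26 mm, 0.26 to 0.43 kg, lying flat on the table at the start, 26 mm high; x runs along its 55 mm length. All such blocks are alike; some may be absent.
- block2_mid (a point): middle of a plain rectangular milled steel block, 55 x 30 x 26 mm, 0.26 to 0.43 kg, lying flat on the table at the start, 26 mm high; x runs along its 55 mm length. All such blocks are alike; some may be absent.
- block3_mid (a point): middle of a plain rectangular milled steel block, 55 x 30 x 26 mm, 0.26 to 0.43 kg, lying flat on the table at the start, 26 mm high; x runs along its 55 mm length. All such blocks are alike; some may be absent.
- block4_mid (a point): middle of a plain rectangular milled steel block, 55 x 30 x 26 mm, 0.26 to 0.43 kg, lying flat on the table at the start, 26 mm high; x runs along its 55 mm length. All such blocks are alike; some may be absent.
- block5_mid (a point): middle of a plain rectangular milled steel block, 55 x 30 x 26 mm, 0.26 to 0.43 kg, lying flat on the table at the start, 26 mm high; x runs along its 55 mm length. All such blocks are alike; some may be absent.
- block6_mid (a point): middle of a plain rectangular milled steel block, 55 x 30 x 26 mm, 0.26 to 0.43 kg, lying flat on the table at the start, 26 mm high; x runs along its 55 mm length. All such blocks are alike; some may be absent.
- bay1 (a point): centre of bay 1 of 6 in one row, on the top face of the demagnetising plate (a fixed low grey unit with flat steel top, 110 x 284 mm, 30 mm high, left or right of the switch box). x is the direction in which a block is to lie lengthwise and points away from the robot, y points left along the row, z up. Bays are outlined by thin dark lines, 66 x 38 mm, 42 mm apart, bay1 leftmost.
- bay2 (a point): centre of bay 2 of 6 in one row, on the top face of the demagnetising plate (a fixed low grey unit with flat steel top, 110 x 284 mm, 30 mm high, left or right of the switch box). x is the direction in which a block is to lie lengthwise and points away from the robot, y points left along the row, z up. Bays are outlined by thin dark lines, 66 x 38 mm, 42 mm apart, bay1 leftmost.
- bay3 (a point): centre of bay 3 of 6 in one row, on the top face of the demagnetising plate (a fixed low grey unit with flat steel top, 110 x 284 mm, 30 mm high, left or right of the switch box). x is the direction in which a block is to lie lengthwise and points away from the robot, y points left along the row, z up. Bays are outlined by thin dark lines, 66 x 38 mm, 42 mm apart, bay1 leftmost.
- bay4 (a point): centre of bay 4 of 6 in one row, on the top face of the demagnetising plate (a fixed low grey unit with flat steel top, 110 x 284 mm, 30 mm high, left or right of the switch box). x is the direction in which a block is to lie lengthwise and points away from the robot, y points left along the row, z up. Bays are outlined by thin dark lines, 66 x 38 mm, 42 mm apart, bay1 leftmost.
- bay5 (a point): centre of bay 5 of 6 in one row, on the top face of the demagnetising plate (a fixed low grey unit with flat steel top, 110 x 284 mm, 30 mm high, left or right of the switch box). x is the direction in which a block is to lie lengthwise and points away from the robot, y points left along the row, z up. Bays are outlined by thin dark lines, 66 x 38 mm, 42 mm apart, bay1 leftmost.
- bay6 (a point): centre of bay 6 of 6 in one row, on the top face of the demagnetising plate (a fixed low grey unit with flat steel top, 110 x 284 mm, 30 mm high, left or right of the switch box). x is the direction in which a block is to lie lengthwise and points away from the robot, y points left along the row, z up. Bays are outlined by thin dark lines, 66 x 38 mm, 42 mm apart, bay1 leftmost.
- cover (a joint): guard cover of the switch box, rad: 0 shut, 2.1 fully tipped back (its stop). It is light (lifting force about 1 N at the fin), swings up and away from the robot, and is sprung: let go below about 1.3 rad it drops shut by itself, past about 1.65 rad it tips back and stays up on its stop until brought forward again.
- cover_hinge (a point): middle of the cover's hinge line, at the rear of the switch box's top, 70 mm above the table. The box is fixed, grey, 112 (x) x 96 (y) x 60 mm high and reaches from 96 mm in front of this point to 16 mm behind it; x points to its rear (away from the robot, within 0.3 rad), y along the hinge to the left, z up.
- cover_fin (a point): middle of the black gripping fin at the front of the cover: 10 mm thick along y, 26 mm high, standing 39 mm out from the cover's front wall (this point 24 mm). Shut, it lies 108 mm in front of and 31 mm above the hinge; with the cover turned by q it lies 112 mm from the hinge at q + 0.28 rad above the horizontal (towards the robot). Its y stays parallel to the hinge.
- cover_top (a point): centre of the cover's top face. The cover is a thin aluminium channel, 84 long (along its x), 56 wide and 54 mm high, with a front wall, open underneath and at the rear; shut, its top is 45 mm above the hinge line and its sides reach 10 mm below it. z is normal to the top face.
- toggle (a joint): toggle switch under the cover, rad: 0 off (leaning 0.4 rad to the rear), 0.8 on (leaning 0.4 rad to the front, towards the robot); a stiff hinge about y that stays where it is left and takes about 1 N at the tip.
- toggle_tip (a point): middle of the thick end of the toggle's steel bat, 24 mm from its pivot; the end is 11 mm thick and round, and stops 35 mm from the pivot. Moves with the toggle.
- toggle_pivot (a point): the toggle's pivot, on the box 47 mm in front of the cover's hinge and 4 mm above the box's top; axes as at cover_hinge.
- angle_magnet: flat three-cornered welding magnet with red edge, 82 x 82 x 15 mm, a bystander left of the blocks; origin under its middle
- vee: steel block with a V-groove in its top, 50 x 44 x 36 mm, a bystander, not one of the blocks to be laid out; origin under its middle
- big_spanner: combination spanner 218 mm long, lying, a bystander
- spacer: steel spacer ring 48 mm across, 18 mm high, a bystander
- tungstens: flat narrow electrode box 180 x 26 x 9 mm, lying, a bystander
Not all that is in view belongs to the job. Leave any turquoise look-alike of the part that bears block1_mid alone.

How it is judged:
By the outcome, as a careful person would: the job done as asked, in the order asked, and still so for the second after the job is handed in, with the robot touching nothing.
Of block1, block2, block3, block4, block5, block6 only 4 to 6 are there at a start; the rules pass over those that are not, and their reading is None.
At some moment in a run one of block1, block2, block3, block4, block5, block6 may be knocked a few centimetres aside while the robot is not near it.
Once in a run the grip may slacken for a moment while it holds something.
It also fails if it takes over 210 s, if anything falls off the work surface, if the arm or the gripper's body presses on something with over 40 N, if the wrist force passes 120 N, or if a joint passes its speed limit or range.

## Robot

A 6-joint arm with a two-finger parallel gripper is mounted at the origin on a cart in front of the work surface, level with it; the furniture and walls round the work are solid. World frame = base frame: x ahead of the robot, y to its left, z up, the work surface at z = 0. Lengths are in m, angles in rad, forces in N, time in s.
With the tool pointing down it reaches from about 0.275 to 0.725 m from the base axis. Payload 5.6 kg.
Tool frame: the origin (TCP) lies at the centre of the arm's flange, where the gripper is bolted on; the fingertips stand 173 mm ahead of it and the grasp point (between the pads) lies 155 mm ahead of it; z points along the fingers, y is the line along which they close (so a half turn about z gives the same grasp; the last joint's range is limited). The gripper opens to 85 mm and grips with 20 to 120 N. Pads are 22 mm wide; open, the fingers measure 114 mm over their backs; the gripper's body (76 mm by 85 mm) begins 54 mm behind the grasp point. The pads swing forward as they close: fully open they stand 13 mm farther back than shut.
Start: joints at [-0.938, 0.255, 0.108, 0, -1.424, -0.285], TCP at [0.187, -0.517, 0.405] pointing down, gripper open.
Joint ranges: [-2.95, 2.95], [-1.21, 1.97], [-1.09, 1.5], [-2.87, 1.71], [-2.94, -0.07], [-3.05, 3.05]. Speed limits (rad/s): [2.57, 2.57, 3.14, 3.14, 3.14, 3.14].

## Interface

Orientations are given as a rotation vector (axis times angle).
In Python, from workcell import env gives the robot as it stands.
- The arm moves only by the tool carry_out, never from a script. Its argument "motion" is text: rows parted by semicolons, each of 5 numbers parted by spaces: the finger opening in m, from 0 to 0.0854, then the shift along the tool's x, y, z in m, then the turn about the tool's z in rad. A call has 1 to 5 rows; each row is the pose to reach, as a shift and turn from the pose commanded when the call began, along the tool's axes at that moment; what a row does not reach only later rows make up. A row lasts 1/8 s, in which the tool goes at most 62.5 mm and 10.7 degrees, less where a joint would pass 70% of its speed; a pose out of reach is approached as far as the arm can. A call with a gripper value outside its range is refused whole. The fingers move at their own pace and stop on an object; "force" is the grip in N (left out, the last holds). Time passes only in rows, so rows that repeat a pose let the fingers close. It gives the time, the measured TCP pose, the force, the opening and the grip force at its end, in the units of the state.
- env.observe(): the state, without advancing time (a new reading comes with each control period).
- env.snapshot(name): name is "side" or "top" or "wrist"; returns the picture (400x640x3 uint8, blue, green, red); there is no depth.
- env.get_calibration(name): a dict with "intrinsics" (3x3 intrinsics, pixels), "dist_coeffs" ([k1, k2, p1, p2, k3] as OpenCV has them; the pictures are not rectified), "eye" and "attitude" of the camera in the world. Camera axes: x right, y up, looking along -z (the intrinsics and any distortion apply to the point x, -y, -z); pixel columns grow to the right and rows downward; lengths in m; the calibration is good to about 2 mm. A picture is of the moment at which its call begins: read the wrist's pose just before it. get_calibration takes no time and is no camera call; for the wrist camera it gives the pose at the moment of the call.
- env.sign_off(): hands the job in; it is judged then, once.
The state is a dict: "time": time; "joint_positions": joint angles; "joint_vel": joint speeds; "joint_torque": joint torques, N m; "position": TCP position; "eef_rot": TCP orientation; "ft_force": force on the tool from outside, world axes, zero at the start; "wrist_torque": the same for the moment, N m; "gripper_width": finger opening in m; "gripper_force": force on a finger pad.
Only numpy, scipy, OpenCV 4.12 (cv2) and the standard library are available. Lean on these libraries where they do the work, as an engineer would, in place of code of your own. Each camera call takes 0.05 s, during which the arm holds its last target. There are 200 camera calls.

## Working session

There is one attempt and no reset: what is moved stays moved. The work goes in short steps, Python scripts to look and compute and a tool call to move; the robot and the scene stay as the last step left them, time stands still between calls to the robot, and variables do not carry over. Pictures are saved under pics/ and viewed, at most 14 in all, crops included, and the job is handed in when it is done.

Besides the shell and the picture viewer there is one more tool, called by a JSON object that holds its "api" and its "payload". carry_out: Moves the arm, as the interface text tells. Its arguments: {"type":"object","properties":{"motion":{"type":"string"},"force":{"type":"number"}},"required":["motion"]}

```bash
ls; mkdir -p pics; cat > h.py <<'E'
import numpy as np, cv2
from scipy.spatial.transform import Rotation as R
from workcell import env
def cal(n):
    c=env.get_calibration(n); A=np.array(c["attitude"],float)
    A=A if A.shape==(3,3) else (R.from_rotvec(A).as_matrix() if A.size==3 else R.from_quat(A).as_matrix())
    return np.array(c["intrinsics"],float),np.array(c["dist_coeffs"],float),np.array(c["eye"],float),A
def ray(c,uv):
    K,D,e,A=c; p=cv2.undistortPoints(np.array(uv,float).reshape(-1,1,2),K,D).reshape(-1,2)
    d=np.c_[p[:,0],-p[:,1],-np.ones(len(p))]@A.T
    return e,d
def toz(c,uv,z):
    e,d=ray(c,uv); return e+d*((z-e[2])/d[:,2])[:,None]
def proj(c,P):
    K,D,e,A=c; q=(np.array(P,float).reshape(-1,3)-e)@A; q=q*[1,-1,-1]
    return cv2.projectPoints(q,np.zeros(3),np.zeros(3),K,D)[0].reshape(-1,2)
E
python3 - <<'E'
from h import *
for n in ["side","top","wrist"]:
    print(n,env.get_calibration(n)); cv2.imwrite(f"pics/{n}0.png",env.snapshot(n))
print(env.observe())
E
```

```text
pics
side {'intrinsics': array([[386.32390489,   0.        , 313.9506689 ],
       [  0.        , 386.32390489, 204.03294338],
       [  0.        ,   0.        ,   1.        ]]), 'dist_coeffs': array([0.03167118, 0.        , 0.        , 0.        , 0.        ]), 'eye': array([-0.09863652,  0.91206781,  0.65709737]), 'attitude': array([ 0.43119196, -1.36642308, -2.23192459])}
top {'intrinsics': array([[494.31997814,   0.        , 312.40595387],
       [  0.        , 494.31997814, 199.22452264],
       [  0.        ,   0.        ,   1.        ]]), 'dist_coeffs': array([-0.10046493,  0.        ,  0.        ,  0.        ,  0.        ]), 'eye': array([ 0.39457811, -0.0153877 ,  1.73528407]), 'attitude': array([ 0.08729269, -0.05845817, -1.57883846])}
wrist {'intrinsics': array([[312.31733761,   0.        , 324.44429535],
       [  0.        , 312.31733761, 197.32160209],
       [  0.        ,   0.        ,   1.        ]]), 'dist_coeffs': array([-0.04342802,  0.        ,  0.        ,  0.        ,  0.        ]), 'eye': array([ 0.10823513, -0.54710989,  0.37299607]), 'attitude': array([-0.22359439, -0.3212236 ,  1.89775853])}
{'time': 0.15, 'joint_positions': array([-9.38357221e-01,  2.55623263e-01,  1.07297316e-01, -3.03872119e-04,
       -1.42391420e+00, -2.84557729e-01]), 'joint_vel': array([ 0.00106913, -0.00216722,  0.00314494,  0.00079545, -0.00204086,
       -0.00046896]), 'joint_torque': array([-1.64201254e-03, -3.86941230e+01,  2.38079381e+01,  5.36689416e+00,
       -4.63275297e-03, -1.44055707e-05]), 'position': array([ 0.18748543, -0.51693389,  0.40400283]), 'eef_rot': array([ 5.43566223e-01, -3.09383476e+00, -2.24241252e-03]), 'ft_force': array([-0.25724486, -0.4654084 , -0.16438365]), 'wrist_torque': array([ 0.01063271, -0.00904648,  0.02011112]), 'gripper_force': 0.0, 'gripper_width': 0.08542009277722376}
```

View pics/top0.png

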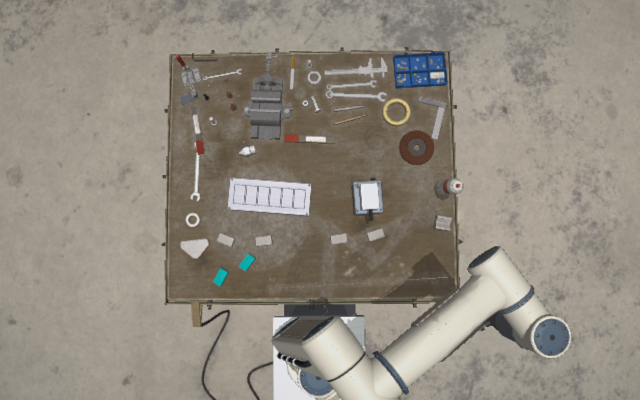

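View pics/side0.png

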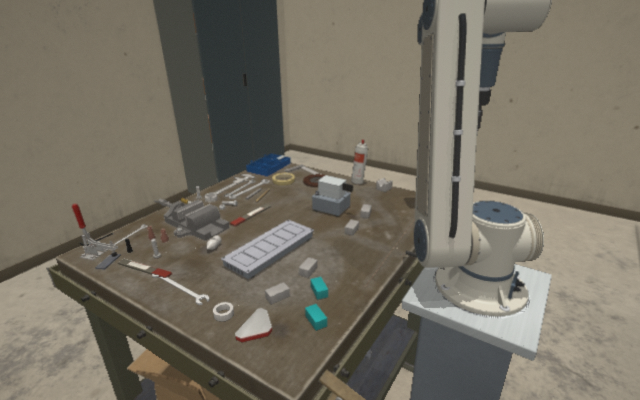

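The top picture shows grey blocks at (226,240), (264,240), (339,239) and (376,235). The plate is at (270,197) and the switch box at (368,197), with its fin towards (370,215). Look-alikes: turquoise at (221,277) and (247,262), the vee at (443,222), the spacer at (193,220) and the magnet at (195,247). I choose the four plain grey ones. The side picture agrees: (278,293), (308,267), (352,227), (365,210).

```bash
cat >> h.py <<'E'
def rects(im,c,z,box,lo=120,smax=45,amin=60,amax=1e6):
    hsv=cv2.cvtColor(im,cv2.COLOR_BGR2HSV); m=((hsv[...,2]>lo)&(hsv[...,1]<smax)).astype(np.uint8)
    k=np.zeros_like(m); x0,y0,x1,y1=box; k[y0:y1,x0:x1]=1; m*=k
    out=[]
    for q in cv2.findContours(m,cv2.RETR_EXTERNAL,cv2.CHAIN_APPROX_NONE)[0]:
        if not amin<cv2.contourArea(q)<amax: continue
        P=toz(c,q.reshape(-1,2),z)[:,:2]; r=cv2.minAreaRect((P*1000).astype(np.float32))
        (a,b),(w,h),t=r; t=np.radians(t if w>=h else t+90); t=(t+np.pi/2)%np.pi-np.pi/2
        out.append((q.reshape(-1,2).mean(0).round(),round(a),round(b),round(max(w,h)),round(min(w,h)),round(t,3)))
    return out
E
python3 - <<'E'
from h import *
im=cv2.imread("pics/top0.png"); c=cal("top")
for r in rects(im,c,.026,(205,215,470,300)): print(r)
print("plate"); 
for r in rects(im,c,.03,(210,165,330,225)): print(r)
print("cover")
for r in rects(im,c,.115,(340,170,400,230)): print(r)
cv2.imwrite("pics/top0c.png",cv2.resize(im[165:295,180:460],None,fx=2.85,fy=2.85,interpolation=cv2.INTER_CUBIC))
E
```

```text
(array([464., 294.]), 228, -497, 49, 48, np.float64(1.552))
(array([338., 239.]), 417, -73, 59, 35, np.float64(-1.383))
(array([225., 240.]), 417, 321, 58, 35, np.float64(1.177))
(array([376., 234.]), 431, -202, 57, 33, np.float64(-1.265))
(array([463., 248.]), 369, -504, 249, 42, np.float64(-0.031))
(array([443., 222.]), 468, -438, 53, 47, np.float64(1.394))
(array([260., 233.]), 418, 201, 332, 166, np.float64(1.562))
plate
(array([260., 201.]), 567, 192, 345, 196, np.float64(1.563))
cover
(array([368., 198.]), 552, -169, 106, 90, np.float64(0.066))
```

View pics/top0c.png

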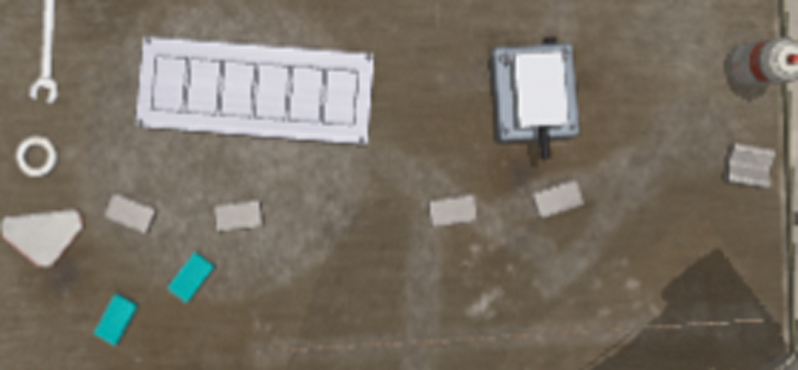

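The crop confirms four plain grey milled blocks. The dark triangle is the arm's shadow. Next I move over the work for a close wrist view.

{"api": "carry_out", "payload": {"motion": "0.0854 -0.04 0.04 0 0.07; 0.0854 -0.08 0.08 0 0.15; 0.0854 -0.12 0.12 0 0.22; 0.0854 -0.15 0.15 0 0.29; 0.0854 -0.178 0.178 0 0.35"}}

```text
time: 0.78
position: [0.2944, -0.2875, 0.4046]
eef_rot: [0.006, 3.141, 0.0]
ft_force: [-0.3, 0.1, -0.1]
gripper_width: 0.0854
gripper_force: 0.0
```

{"api": "carry_out", "payload": {"motion": "0.0854 -0.03 0.06 0 0; 0.0854 -0.06 0.12 0 0; 0.0854 -0.085 0.18 0 0; 0.0854 -0.107 0.23 0 0; 0.0854 -0.107 0.23 0 0"}}

```text
time: 1.4
position: [0.4026, -0.0561, 0.4042]
eef_rot: [0.006, -3.141, -0.001]
ft_force: [-0.2, 0.1, -0.8]
gripper_width: 0.0851
gripper_force: 0.0
```

```bash
cat >> h.py <<'E'
def pose():
    o=env.observe(); return np.array(o["position"]),R.from_rotvec(o["eef_rot"]).as_matrix(),o
def plan(p,head,g=0.155):
    """shift/turn in tool axes to bring grasp point to p with tool x at heading head (mod pi, nearest pi)"""
    t,M,o=pose(); h=np.arctan2(M[1,0],M[0,0])
    s=M.T@(np.array(p,float)+[0,0,g]-t); d=head-h; d=(d+np.pi/2)%np.pi-np.pi/2
    return s.round(4),round(-d,3)
E
python3 - <<'E'
from h import *
p,M,o=pose(); print(p,M[:,0],o["joint_positions"].round(2),o["ft_force"].round(1))
c=cal("wrist"); im=env.snapshot("wrist"); cv2.imwrite("pics/w1.png",im); np.savez("w1.npz",*c)
print((M.T@(c[2]-p)).round(3),(M.T@c[3]).round(3))
cv2.imwrite("pics/top1.png",env.snapshot("top"))
E
```

```text
[ 0.40261373 -0.05608741  0.40424438] [-9.99993491e-01 -3.53351561e-03  7.29376901e-04] [ 0.25 -0.03 -0.22 -0.   -1.38 -1.82] [-0.2  0.1 -0.8]
[ 0.084 -0.001  0.031] [[-0.     0.944  0.329]
 [ 1.    -0.     0.001]
 [ 0.001  0.329 -0.944]]
```

View pics/w1.png

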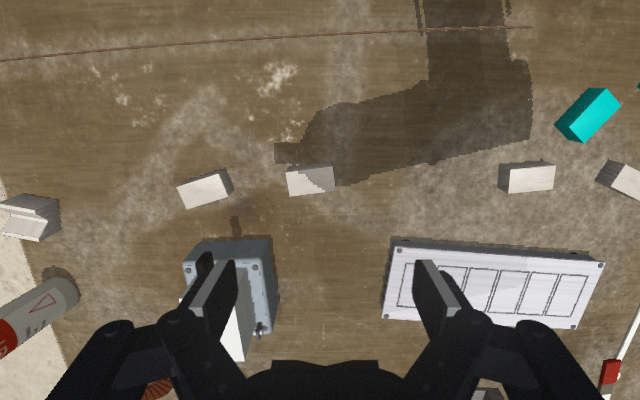

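The wrist picture shows the blocks at (204,190), (310,180), (527,177) and beyond (620,178), the plate at (495,285), and the box at (235,300), partly behind the finger. Nothing else grey lies near the robot.

```bash
python3 - <<'E'
from h import *
im=cv2.imread("pics/w1.png"); z=np.load("w1.npz"); c=[z[k] for k in z.files]
t=cv2.imread("pics/top1.png"); ct=cal("top")
for lo in (150,165,180):
  print(lo)
  for b in ((170,160,240,215),(270,160,345,205),(490,150,560,200)):
    print("  w",rects(im,c,.026,b,lo,40,200))
  print("  wp",rects(im,c,.03,(370,225,625,345),lo,40,1500))
  for b in ((210,228,245,250),(247,230,280,250),(325,230,355,247),(362,225,390,247)):
    print("  t",rects(t,ct,.026,b,lo,40))
  print("  tp",rects(t,ct,.03,(215,165,325,222),lo,40,500))
  print("  tc",rects(t,ct,.115,(340,170,400,230),lo+30,40,100))
cv2.imwrite("pics/w1c.png",cv2.resize(im[145:345,350:640],None,fx=2.7,fy=2.7,interpolation=cv2.INTER_CUBIC))
E
```

```text
150
  w [(array([202., 191.]), 432, -202, 55, 30, np.float64(-1.268))]
  w [(array([311., 179.]), 419, -74, 54, 29, np.float64(-1.437))]
  w [(array([531., 179.]), 415, 186, 55, 30, np.float64(-1.468))]
  wp [(array([478., 285.]), 568, 166, 284, 110, np.float64(1.484))]
  t [(array([225., 240.]), 416, 321, 52, 28, np.float64(1.189))]
  t [(array([265., 246.]), 398, 187, 111, 31, np.float64(1.565))]
  t []
  t [(array([375., 234.]), 430, -202, 51, 27, np.float64(-1.261))]
  tp [(array([268., 196.]), 566, 167, 284, 111, np.float64(1.487))]
  tc [(array([370., 196.]), 554, -175, 83, 55, np.float64(0.065))]
165
  w [(array([202., 191.]), 432, -202, 55, 30, np.float64(-1.263))]
  w [(array([302., 185.]), 420, -80, 42, 29, np.float64(-1.437))]
  w [(array([531., 179.]), 415, 186, 55, 30, np.float64(-1.468))]
  wp [(array([469., 282.]), 568, 166, 283, 110, np.float64(1.483))]
  t [(array([225., 239.]), 417, 319, 50, 26, np.float64(1.189))]
  t [(array([266., 247.]), 395, 184, 104, 24, np.float64(1.564))]
  t []
  t [(array([375., 234.]), 430, -200, 48, 24, np.float64(-1.261))]
  tp [(array([270., 196.]), 565, 167, 283, 109, np.float64(1.484))]
  tc [(array([369., 196.]), 554, -174, 83, 55, np.float64(0.065))]
180
  w [(array([202., 191.]), 432, -202, 55, 30, np.float64(-1.265))]
  w [(array([302., 185.]), 420, -80, 41, 29, np.float64(-1.432))]
  w [(array([531., 179.]), 415, 186, 54, 30, np.float64(-1.47))]
  wp [(array([507., 287.]), 568, 166, 283, 110, np.float64(1.483))]
  t []
  t []
  t []
  t []
  tp [(array([270., 196.]), 565, 167, 282, 108, np.float64(1.484))]
  tc [(array([369., 196.]), 555, -174, 80, 54, np.float64(0.059))]
```

View pics/w1c.png

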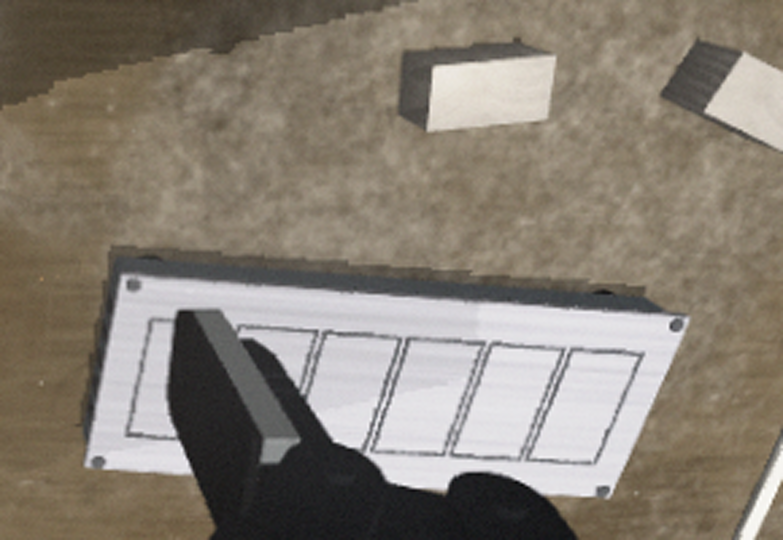

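Measured sizes match (55x30 blocks, 284x110 plate, 83x55 cover). The plate centre is at about (0.568, 0.166) with the bay x heading at -0.087. I'll grip the blocks over their 55 mm length so the fingers stay clear of neighbouring bays.

```bash
python3 - <<'E'
from h import *
z=np.load("w1.npz"); c=[z[k] for k in z.files]
px=lambda q: np.array(q)/2.7+[350,145]
b1=toz(c,px([(570,348),(643,353),(596,463),(528,459)]),.03)[:,:2].mean(0)
b4=toz(c,px([(320,331),(401,338),(372,452)]),.03)[:,:2]; b4=(b4[0]+b4[2])/2+0*b4[1]
print("bay1 px",b1)
b3=toz(c,px([(405,338),(485,343),(447,455),(374,451)]),.03)[:,:2].mean(0); print("bay3",b3)
a=-.087; C=np.array([.567,.166]); y=np.array([-np.sin(a),np.cos(a)])
for i in range(6): print(i+1,(C+y*.042*(2.5-i)).round(4))
print("C up",plan((.4195,-.074,.10),-1.437-np.pi/2),pose()[0])
E
```

```text
bay1 px [0.57783525 0.27113294]
bay3 [0.57083777 0.18790065]
1 [0.5761 0.2706]
2 [0.5725 0.2288]
3 [0.5688 0.1869]
4 [0.5652 0.1451]
5 [0.5615 0.1032]
6 [0.5579 0.0614]
C up (array([-0.0179, -0.0154,  0.1494]), np.float64(-0.134)) [ 0.40175654 -0.0586055   0.40438708]
```

{"api": "carry_out", "payload": {"motion": "0.0854 -0.009 -0.0075 0.05 -0.067; 0.0854 -0.018 -0.0155 0.10 -0.134; 0.0854 -0.018 -0.0155 0.15 -0.134; 0.0854 -0.018 -0.0155 0.19 -0.134; 0.0854 -0.018 -0.0155 0.19 -0.134", "force": 60}}

```text
time: 2.12
position: [0.4178, -0.0763, 0.2126]
eef_rot: [0.202, -3.128, 0.001]
ft_force: [-0.6, 0.2, 1.0]
gripper_width: 0.0852
gripper_force: 0.0
```

```bash
python3 - <<'E'
from h import *
print(plan((.4195,-.074,.022),-1.437-np.pi/2),pose()[0])
c=cal("wrist"); im=env.snapshot("wrist"); cv2.imwrite("pics/w2.png",im)
E
```

```text
(array([-0.0022,  0.0021,  0.0356]), np.float64(-0.005)) [ 0.41783176 -0.07631361  0.21264517]
```

View pics/w2.png

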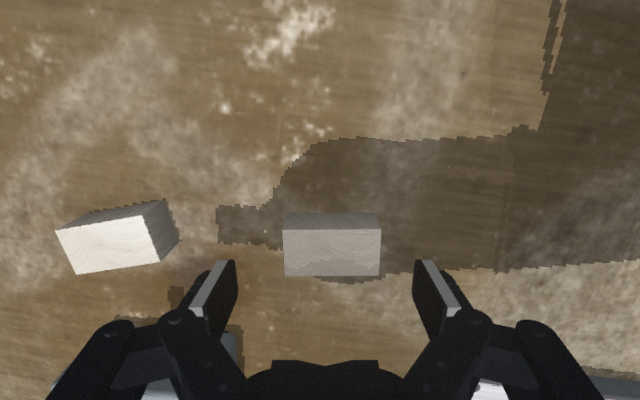

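The picture shows the block square between the open fingers at (332,252).

{"api": "carry_out", "payload": {"motion": "0.0854 -0.002 0.002 0.018 0; 0.0854 -0.002 0.002 0.035 0; 0.03 -0.002 0.002 0.035 0; 0.03 -0.002 0.002 0.035 0; 0.03 -0.002 0.002 0.035 0", "force": 60}}

```text
time: 2.8
position: [0.4224, -0.0727, 0.1818]
eef_rot: [-0.207, 3.131, -0.001]
ft_force: [-0.1, -0.1, 5.4]
gripper_width: 0.0531
gripper_force: 63.5
```

{"api": "carry_out", "payload": {"motion": "0.03 0 0 0 0; 0.03 0 0 0 0; 0.03 0 0 -0.03 0; 0.03 0 0 -0.06 0; 0.03 0 0 -0.1 0"}}

```text
time: 3.42
position: [0.4207, -0.0727, 0.2812]
eef_rot: [0.206, -3.134, -0.001]
ft_force: [0.9, -1.0, -3.4]
gripper_width: 0.0533
gripper_force: 65.5
```

```bash
python3 - <<'E'
from h import *
p,M,o=pose();print(p,o["gripper_width"],o["gripper_force"],o["ft_force"])
print(plan((.577,.271,.055),-.087-np.pi/2))
c=cal("wrist"); im=env.snapshot("wrist"); cv2.imwrite("pics/w3.png",im)
for lo in (110,140): print(rects(im,c,p[2]-.155+.004,(260,180,400,330),lo,40,300))
E
```

```text
[ 0.42070913 -0.0727242   0.28120705] 0.05329980076821981 65.51387429237366 [ 0.90735396 -1.01040924 -3.44344056]
(array([-0.2   ,  0.3203,  0.0712]), np.float64(-1.352))
[(array([324., 261.]), 411, -75, 53, 34, np.float64(-1.442))]
[(array([324., 271.]), 414, -75, 52, 28, np.float64(-1.441))]
```

{"api": "carry_out", "payload": {"motion": "0.03 -0.025 0.04 0 -0.17; 0.03 -0.05 0.08 0 -0.34; 0.03 -0.075 0.12 0 -0.51; 0.03 -0.10 0.16 0 -0.68; 0.03 -0.125 0.20 0 -0.85"}}

```text
time: 4.1
position: [0.5193, 0.1434, 0.2806]
eef_rot: [-1.488, 2.766, 0.0]
ft_force: [1.4, -0.2, -3.5]
gripper_width: 0.0536
gripper_force: 65.6
```

```bash
python3 - <<'E'
from h import *
p,M,o=pose();print(p,o["gripper_width"],o["gripper_force"],o["joint_positions"].round(2))
print(plan((.577,.274,.0568),-.087-np.pi/2))
E
```

```text
[0.51931568 0.14340578 0.2806043 ] 0.05362411141094362 65.61501860618591 [ 0.56  0.3  -0.15 -0.   -1.12 -1.14]
(array([-0.1407,  0.0238,  0.0689]), np.float64(-0.496))
```

{"api": "carry_out", "payload": {"motion": "0.03 -0.05 0.008 0 -0.17; 0.03 -0.10 0.016 0 -0.34; 0.03 -0.14 0.024 0 -0.49; 0.03 -0.14 0.024 0 -0.49; 0.03 -0.14 0.024 0.04 -0.49"}}

```text
time: 4.72
position: [0.578, 0.2727, 0.2432]
eef_rot: [-2.104, 2.322, -0.002]
ft_force: [1.0, 0.5, -4.5]
gripper_width: 0.0537
gripper_force: 65.7
```

{"api": "carry_out", "payload": {"motion": "0.03 0 0 0 0; 0.03 0 0 0 0; 0.03 0 0 0 0"}}

```text
time: 5.1
position: [0.5773, 0.2719, 0.2418]
eef_rot: [-2.106, 2.327, -0.001]
ft_force: [-0.7, -0.4, -3.4]
gripper_width: 0.0532
gripper_force: 65.6
```

```bash
python3 - <<'E'
from h import *
p,M,o=pose();print(p,o["gripper_width"],o["ft_force"])
print(plan((.577,.274,.0568),-.087-np.pi/2))
c=cal("wrist"); im=env.snapshot("wrist"); cv2.imwrite("pics/w4.png",im)
for lo in (110,140): print(rects(im,c,p[2]-.1687+.013,(260,180,400,330),lo,40,300))
cv2.imwrite("pics/top4.png",env.snapshot("top"))
E
```

```text
[0.5772938  0.27185375 0.24182855] 0.053220133400935885 [-0.67211176 -0.4456972  -3.40668835]
(array([-0.0021,  0.0006,  0.03  ]), np.float64(-0.012))
[(array([324., 230.]), 574, 246, 62, 52, np.float64(-0.019))]
[(array([306., 186.]), 582, 224, 27, 6, np.float64(-0.099)), (array([268., 201.]), 596, 230, 20, 11, np.float64(1.403))]
```

View pics/w4.png

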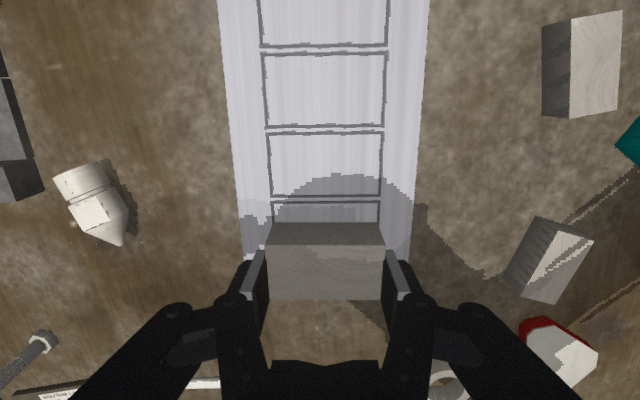

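The held block is at (325,270), aligned with the bay lines, and the remaining bays are visible behind it. I lower it into bay 1 and release.

{"api": "carry_out", "payload": {"motion": "0.03 -0.002 0 0.015 -0.012; 0.03 -0.002 0 0.028 -0.012; 0.03 -0.002 0 0.03 -0.012; 0.03 -0.002 0 0.03 -0.012; 0.0854 -0.002 0 0.03 -0.012"}}

```text
time: 5.82
position: [0.577, 0.274, 0.2098]
eef_rot: [-2.123, 2.315, -0.001]
ft_force: [-0.0, 0.2, 0.0]
gripper_width: 0.07
gripper_force: 0.0
```

{"api": "carry_out", "payload": {"motion": "0.0854 0 0 0 0; 0.0854 0 0 -0.03 0; 0.0854 0 0 -0.07 0; 0.0854 0 0 -0.13 0; 0.0854 0.05 0 -0.19 0"}}

```text
time: 6.45
position: [0.5737, 0.2352, 0.3891]
eef_rot: [-2.125, 2.312, -0.001]
ft_force: [1.3, -0.9, 0.1]
gripper_width: 0.0857
gripper_force: 0.0
```

{"api": "carry_out", "payload": {"motion": "0.0854 0.03 0 0 0; 0.0854 0.05 0 0 0;  0.0854 0.05 0 0 0"}}

```text
time: 6.82
position: [0.5691, 0.1831, 0.3868]
eef_rot: [2.12, -2.316, -0.001]
ft_force: [-0.0, -0.1, -0.7]
gripper_width: 0.0856
gripper_force: 0.0
```

```bash
cat >> h.py <<'E'
def look(tag):
    p,M,o=pose(); c=cal("wrist"); im=env.snapshot("wrist"); cv2.imwrite(f"pics/{tag}.png",im); np.savez(tag+".npz",*c)
    hsv=cv2.cvtColor(im,cv2.COLOR_BGR2HSV)
    print("t",round(o["time"],1),p.round(4),"w",round(o["gripper_width"],4),"F",o["ft_force"].round(1))
    return im,c
def blocks(im,c,z=.026,lo=150,tol=7):
    """block top faces at height z: contours that measure 55x30"""
    s=set()
    for L in range(lo-40,lo+70,10):
        for sm in (25,45):
            for r in rects(im,c,z,(0,0,640,400),L,sm,150,9000):
                if abs(r[3]-55)<tol and abs(r[4]-30)<tol-2: print(L,sm,r[0],r[1:])
E
python3 - <<'E'
from h import *
im,c=look("w5"); blocks(im,c); print("on plate"); blocks(im,c,.056)
E
```

```text
t 6.8 [0.5691 0.1831 0.3868] w 0.0856 F [-0.  -0.1 -0.7]
110 25 [192. 231.] (731, 242, 55, 26, np.float64(-1.363))
110 25 [465. 162.] (416, 186, 55, 29, np.float64(-1.462))
110 45 [192. 231.] (729, 243, 57, 31, np.float64(-1.335))
110 45 [465. 162.] (416, 185, 58, 31, np.float64(-1.464))
120 25 [192. 231.] (731, 242, 55, 26, np.float64(-1.363))
120 25 [465. 162.] (416, 186, 55, 29, np.float64(-1.465))
120 45 [192. 232.] (730, 244, 57, 30, np.float64(-1.289))
120 45 [465. 163.] (415, 187, 55, 31, np.float64(-1.463))
130 25 [192. 231.] (731, 242, 55, 26, np.float64(-1.403))
130 25 [465. 162.] (416, 186, 55, 29, np.float64(-1.465))
130 45 [192. 232.] (730, 243, 56, 30, np.float64(-1.3))
130 45 [465. 163.] (416, 187, 55, 30, np.float64(-1.464))
140 25 [192. 231.] (731, 243, 55, 26, np.float64(-1.363))
140 25 [466. 161.] (416, 186, 54, 29, np.float64(-1.472))
140 45 [192. 232.] (730, 244, 56, 28, np.float64(-1.283))
140 45 [465. 163.] (416, 187, 55, 30, np.float64(-1.462))
150 25 [192. 231.] (731, 243, 55, 26, np.float64(-1.363))
150 25 [466. 161.] (416, 186, 54, 29, np.float64(-1.467))
1
[... 1855 characters left out ...]
89))
170 25 [466. 161.] (429, 178, 49, 26, np.float64(-1.462))
170 25 [322. 135.] (566, 141, 59, 32, np.float64(-0.089))
170 45 [465. 163.] (429, 178, 49, 26, np.float64(-1.469))
170 45 [322. 135.] (566, 141, 59, 32, np.float64(-0.089))
180 25 [322. 135.] (566, 141, 59, 32, np.float64(-0.089))
180 45 [322. 135.] (566, 141, 59, 32, np.float64(-0.089))
190 25 [322. 135.] (566, 141, 59, 32, np.float64(-0.089))
190 45 [322. 135.] (566, 141, 59, 32, np.float64(-0.089))
200 25 [322. 135.] (566, 141, 58, 32, np.float64(-0.089))
200 45 [322. 135.] (566, 141, 58, 32, np.float64(-0.089))
210 25 [322. 135.] (567, 141, 58, 32, np.float64(-0.089))
210 45 [322. 135.] (567, 141, 58, 32, np.float64(-0.089))
```

View pics/w5.png

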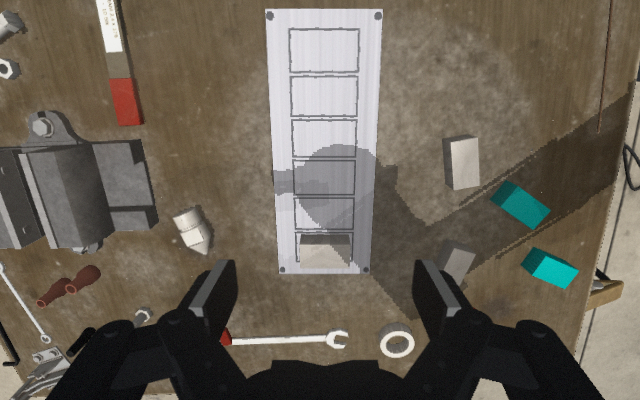

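Block 1 sits in bay 1 at (325,250). B is at (465,163), A at (459,262), partly in shadow, and the turquoise ones are to the right.

```bash
cat >> h.py <<'E'
def blk(im,c,P,z,rad=40,Ls=range(90,200,6)):
    """best block-top rect near P at height z: try thresholds in a window, take that nearest 55x30"""
    u,v=proj(c,[(P[0],P[1],z)])[0].astype(int); b=(max(u-rad,0),max(v-rad,0),min(u+rad,640),min(v+rad,400)); best=None
    for L in Ls:
        for sm in (20,30,45):
            for r in rects(im,c,z,b,L,sm,100,9000):
                e=abs(r[3]-55)+abs(r[4]-30)
                if best is None or e<best[0]: best=(e,r)
    return best
E
python3 - <<'E'
from h import *
im=cv2.imread("pics/w5.png"); z=np.load("w5.npz"); c=[z[k] for k in z.files]
for b in ((300,195,350,235),(300,160,350,198),(295,120,360,160)): 
    for L in (140,160): print(rects(im,c,.03,b,L,45,300))
x=im[225:275,290:365]; cv2.imwrite("pics/z.png",x)
print("bay1 blk",blk(im,c,(.577,.271),.056,35)); print("A",blk(im,c,(.416,.32),.026,30)); print("B",blk(im,c,(.416,.186),.026))
print(cv2.cvtColor(im,cv2.COLOR_BGR2HSV)[[235,245,250,255,262,268],[325]*6])
print("A",plan((.416,.32,.10),1.19-np.pi/2))
E
```

```text
[(array([324., 211.]), 574, 229, 55, 35, np.float64(-0.089))]
[]
[(array([326., 175.]), 569, 187, 54, 35, np.float64(-0.112))]
[]
[(array([331., 139.]), 563, 147, 68, 40, np.float64(-0.088))]
[(array([323., 135.]), 566, 145, 62, 35, np.float64(-0.089))]
bay1 blk (20, (array([293., 249.]), 610, 256, 60, 15, np.float64(-1.528)))
A (8, (array([459., 264.]), 418, 315, 47, 30, np.float64(1.191)))
B (0, (array([465., 163.]), 416, 186, 55, 30, np.float64(-1.462)))
[[ 24  16  80]
 [ 19  23 186]
 [ 15  21 190]
 [ 19  24 181]
 [ 18  25 183]
 [ 20   8 183]]
A (array([-0.1222,  0.1644,  0.1318]), np.float64(-1.278))
```

{"api": "carry_out", "payload": {"motion": "0.07 -0.016 0.022 0.01 -0.17; 0.07 -0.032 0.044 0.02 -0.34; 0.07 -0.05 0.07 0.03 -0.51; 0.07 -0.07 0.095 0.04 -0.68; 0.07 -0.085 0.118 0.05 -0.85"}}

```text
time: 7.5
position: [0.458, 0.2808, 0.3364]
eef_rot: [2.892, -1.224, -0.001]
ft_force: [0.1, 0.0, 0.2]
gripper_width: 0.0699
gripper_force: 0.0
```

{"api": "carry_out", "payload": {"motion": "0.07 0 0 0.01 -0.17; 0.07 0 0 0.02 -0.34; 0.07 0 0 0.02 -0.43; 0.07 0 0 0.02 -0.43; 0.07 0 0 0.02 -0.43"}}

```text
time: 8.12
position: [0.459, 0.2796, 0.3174]
eef_rot: [3.085, -0.592, -0.0]
ft_force: [-0.5, 0.2, 0.7]
gripper_width: 0.0698
gripper_force: 0.0
```

```bash
python3 - <<'E'
from h import *
im,c=look("w6"); print(blk(im,c,(.416,.32),.026,70)); print(plan((.416,.32,.06),1.19-np.pi/2))
E
```

```text
t 8.1 [0.459  0.2796 0.3174] w 0.0698 F [-0.5  0.2  0.7]
(0, (array([299., 244.]), 420, 319, 55, 30, np.float64(1.192)))
(array([-0.0549, -0.0218,  0.1025]), np.float64(0.002))
```

View pics/w6.png

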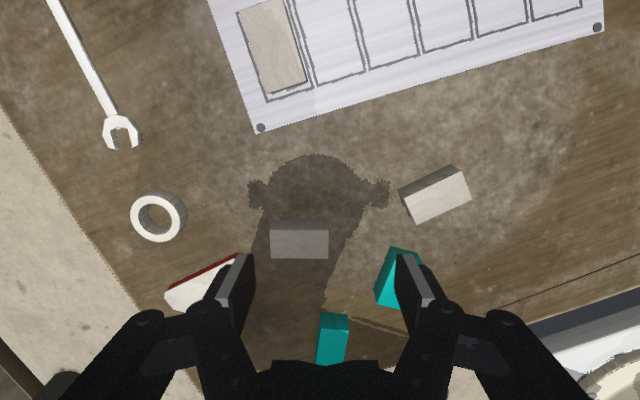

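Seen from the far side, the block in bay 1 lies inside its outline at (272,45). Block A is at (299,244), measuring (0.419, 0.319).

{"api": "carry_out", "payload": {"motion": "0.07 -0.025 -0.012 0.03 0; 0.07 -0.053 -0.022 0.06 0; 0.07 -0.053 -0.022 0.09 0; 0.07 -0.053 -0.022 0.10 0; 0.07 -0.053 -0.022 0.10 0"}}

```text
time: 8.8
position: [0.4181, 0.3191, 0.2177]
eef_rot: [3.085, -0.591, -0.0]
ft_force: [0.0, -0.2, 0.3]
gripper_width: 0.07
gripper_force: 0.0
```

```bash
python3 - <<'E'
from h import *
im,c=look("w7"); print(blk(im,c,(.419,.319),.026,70)); print(plan((.419,.319,.022),1.192-np.pi/2))
E
```

```text
t 8.8 [0.4181 0.3191 0.2177] w 0.07 F [ 0.  -0.2  0.3]
(0, (array([321., 243.]), 420, 319, 55, 30, np.float64(1.19)))
(array([0.0006, 0.0001, 0.0415]), np.float64(0.001))
```

{"api": "carry_out", "payload": {"motion": "0.07 0.0015 0.0005 0.02 0; 0.07 0.0015 0.0005 0.04 0; 0.03 0.0015 0.0005 0.04 0; 0.03 0.0015 0.0005 0.04 0; 0.03 0.0015 0.0005 0.04 0"}}

```text
time: 9.48
position: [0.4192, 0.3182, 0.1784]
eef_rot: [-3.085, 0.59, -0.001]
ft_force: [0.2, -0.1, -2.5]
gripper_width: 0.0534
gripper_force: 65.0
```

{"api": "carry_out", "payload": {"motion": "0.03 0 0 0 0; 0.03 0 0 0 0; 0.03 0 0 -0.03 0; 0.03 0 0 -0.06 0; 0.03 0 0 -0.09 0"}}

```text
time: 10.1
position: [0.4189, 0.3179, 0.2684]
eef_rot: [3.085, -0.59, -0.001]
ft_force: [-0.1, 1.1, -2.2]
gripper_width: 0.0539
gripper_force: 64.9
```

```bash
python3 - <<'E'
from h import *
im,c=look("w8"); p=pose()[0]; print(blk(im,c,p[:2],p[2]-.156,70)); print(plan((.5735,.229,.06),-.087-np.pi/2))
E
```

```text
t 10.1 [0.4189 0.3179 0.2684] w 0.0539 F [-0.1  1.1 -2.2]
(1, (array([322., 282.]), 420, 316, 54, 30, np.float64(1.191)))
(array([0.1756, 0.0273, 0.0583]), np.float64(1.281))
```

{"api": "carry_out", "payload": {"motion": "0.03 0.022 0.003 0 0.16; 0.03 0.044 0.006 0 0.32; 0.03 0.066 0.01 0 0.49; 0.03 0.088 0.013 0 0.66; 0.03 0.11 0.017 0 0.82"}}

```text
time: 10.78
position: [0.5155, 0.2613, 0.2671]
eef_rot: [2.589, -1.778, -0.001]
ft_force: [0.5, 0.3, -3.0]
gripper_width: 0.0539
gripper_force: 65.0
```

```bash
python3 - <<'E'
from h import *
o=pose()[2];print(o["gripper_width"],plan((.5735,.230,.0534),-.087-np.pi/2))
E
```

```text
0.05386361570445456 (array([ 0.05  , -0.0429,  0.0586]), np.float64(0.455))
```

{"api": "carry_out", "payload": {"motion": "0.03 0.018 -0.015 0 0.16; 0.03 0.035 -0.03 0 0.32; 0.03 0.049 -0.043 0 0.45; 0.03 0.05 -0.043 0.0 0.452; 0.03 0.05 -0.043 0.03 0.452"}}

```text
time: 11.4
position: [0.574, 0.2313, 0.2394]
eef_rot: [-2.131, 2.301, -0.002]
ft_force: [-0.5, 0.4, -2.9]
gripper_width: 0.0541
gripper_force: 70.7
```

{"api": "carry_out", "payload": {"motion": "0.03 0 0 0 0; 0.03 0 0 0 0"}}

```text
time: 11.65
position: [0.5733, 0.2311, 0.2385]
eef_rot: [-2.133, 2.305, -0.001]
ft_force: [0.9, 0.1, -2.6]
gripper_width: 0.0534
gripper_force: 70.5
```

```bash
python3 - <<'E'
from h import *
im,c=look("w9"); p=pose()[0]; print(blk(im,c,p[:2],p[2]-.1524,70)); print(plan((.5735,.230,.0534),-.087-np.pi/2))
E
```

```text
t 11.7 [0.5733 0.2311 0.2385] w 0.0534 F [ 0.9  0.1 -2.6]
(15, (array([328., 297.]), 575, 235, 60, 40, np.float64(-0.077)))
(array([ 0.0013, -0.0001,  0.0305]), np.float64(0.009))
```

{"api": "carry_out", "payload": {"motion": "0.03 0.001 0 0.015 0.009; 0.03 0.001 0 0.029 0.009; 0.03 0.001 0 0.0305 0.009; 0.03 0.001 0 0.0305 0.009; 0.0854 0.001 0 0.0305 0.009"}}

```text
time: 12.32
position: [0.5733, 0.2298, 0.207]
eef_rot: [-2.122, 2.317, -0.0]
ft_force: [-0.4, -0.3, 1.0]
gripper_width: 0.0701
gripper_force: 0.0
```

{"api": "carry_out", "payload": {"motion": "0.0854 0 0 0 0; 0.0854 0 0 -0.03 0; 0.0854 0 0 -0.07 0; 0.0854 0.02 0.05 -0.12 0.17; 0.0854 0.04 0.10 -0.13 0.34"}}

```text
time: 12.95
position: [0.4719, 0.1994, 0.3387]
eef_rot: [-1.689, 2.644, -0.001]
ft_force: [-0.6, 1.1, 0.6]
gripper_width: 0.0849
gripper_force: 0.0
```

```bash
python3 - <<'E'
from h import *
im,c=look("w10"); print(blk(im,c,(.416,.186),.026,50)); print(plan((.416,.186,.07),-1.465-np.pi/2)); print(blk(im,c,(.5735,.229),.056,40))
E
```

```text
t 12.9 [0.4719 0.1994 0.3387] w 0.0849 F [-0.6  1.1  0.6]
(0, (array([377., 147.]), 416, 186, 55, 30, np.float64(-1.466)))
(array([0.0307, 0.0403, 0.1147]), np.float64(1.022))
(3, (array([213., 247.]), 589, 199, 56, 28, np.float64(0.437)))
```

{"api": "carry_out", "payload": {"motion": "0.07 0.006 0.008 0 0.17; 0.07 0.012 0.016 0 0.34; 0.07 0.018 0.024 0 0.51; 0.07 0.024 0.032 0.02 0.68; 0.07 0.03 0.04 0.04 0.85"}}

```text
time: 13.62
position: [0.4227, 0.1885, 0.2962]
eef_rot: [-0.45, 3.109, 0.001]
ft_force: [0.3, 0.1, -0.7]
gripper_width: 0.0702
gripper_force: 0.0
```

{"api": "carry_out", "payload": {"motion": "0.07 0 0 0.03 0.17; 0.07 0 0 0.06 0.17; 0.07 0 0 0.06 0.17; 0.07 0 0 0.06 0.17"}}

```text
time: 14.12
position: [0.4235, 0.1889, 0.2378]
eef_rot: [-0.194, 3.134, 0.001]
ft_force: [0.3, 1.2, 0.6]
gripper_width: 0.0702
gripper_force: 0.0
```

```bash
python3 - <<'E'
from h import *
im,c=look("w11"); b=blk(im,c,(.416,.186),.026,75); print(b); r=b[1]; print(plan((r[1]/1e3,r[2]/1e3,.022),r[5]-np.pi/2))
E
```

```text
t 14.1 [0.4235 0.1889 0.2378] w 0.0702 F [0.3 1.2 0.6]
(0, (array([325., 216.]), 415, 187, 55, 30, np.float64(-1.461)))
(array([ 0.0088, -0.001 ,  0.061 ]), np.float64(0.014))
```

View pics/w11.png

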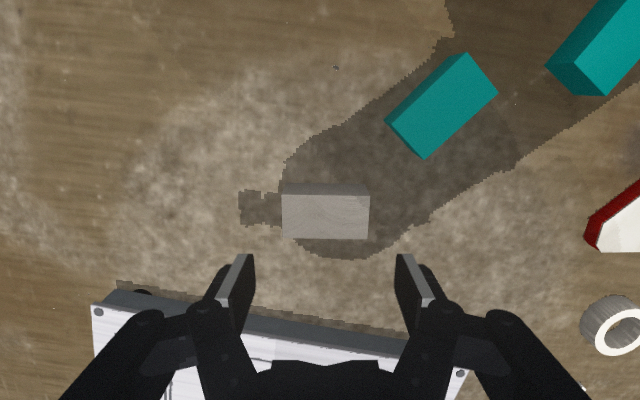

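Block B lies at (325,216), between the fingers and just towards the robot. I shift 8 mm and grasp.

{"api": "carry_out", "payload": {"motion": "0.07 0.0085 -0.001 0.03 0.014; 0.07 0.0085 -0.001 0.06 0.014; 0.07 0.0085 -0.001 0.06 0.014; 0.03 0.0085 -0.001 0.06 0.014; 0.03 0.0085 -0.001 0.06 0.014"}}

```text
time: 14.8
position: [0.4155, 0.1872, 0.1787]
eef_rot: [-0.172, 3.134, 0.003]
ft_force: [-1.2, 0.5, 6.5]
gripper_width: 0.0536
gripper_force: 64.6
```

{"api": "carry_out", "payload": {"motion": "0.03 0 0 0 0; 0.03 0 0 0 0; 0.03 0 0 -0.03 0; 0.03 0 0 -0.06 0; 0.03 0 0 -0.09 0"}}

```text
time: 15.42
position: [0.4143, 0.1863, 0.268]
eef_rot: [0.17, -3.137, -0.001]
ft_force: [0.5, -1.2, -3.0]
gripper_width: 0.0535
gripper_force: 64.9
```

```bash
python3 - <<'E'
from h import *
im,c=look("w12"); p=pose()[0]; print(blk(im,c,p[:2],p[2]-.1535,70)); print(plan((.57,.188,.0534),-.087-np.pi/2))
E
```

```text
t 15.4 [0.4143 0.1863 0.268 ] w 0.0535 F [ 0.5 -1.2 -3. ]
(3, (array([326., 279.]), 410, 185, 53, 31, np.float64(-1.462)))
(array([-0.1531, -0.0162,  0.0647]), np.float64(-1.374))
```

{"api": "carry_out", "payload": {"motion": "0.03 -0.02 -0.002 0 -0.17; 0.03 -0.04 -0.004 0 -0.34; 0.03 -0.06 -0.006 0 -0.51; 0.03 -0.08 -0.008 0 -0.68; 0.03 -0.10 -0.01 0 -0.85"}}

```text
time: 16.1
position: [0.5156, 0.1873, 0.2668]
eef_rot: [1.456, -2.783, -0.001]
ft_force: [0.8, -0.1, -2.7]
gripper_width: 0.0538
gripper_force: 65.0
```

```bash
python3 - <<'E'
from h import *
o=pose()[2];print(o["gripper_width"],plan((.57,.189,.0534),-.087-np.pi/2))
E
```

```text
0.05382699610220685 (array([-0.0324, -0.0438,  0.0583]), np.float64(-0.52))
```

{"api": "carry_out", "payload": {"motion": "0.03 -0.01 -0.015 0 -0.17; 0.03 -0.02 -0.03 0 -0.34; 0.03 -0.032 -0.044 0 -0.51; 0.03 -0.032 -0.044 0.0 -0.52; 0.03 -0.032 -0.044 0.03 -0.52"}}

```text
time: 16.73
position: [0.5701, 0.1888, 0.2388]
eef_rot: [-2.111, 2.32, -0.002]
ft_force: [-1.1, 0.1, -4.3]
gripper_width: 0.0538
gripper_force: 65.1
```

{"api": "carry_out", "payload": {"motion": "0.03 0 0 0 0; 0.03 0 0 0 0"}}

```text
time: 16.98
position: [0.5695, 0.1884, 0.2377]
eef_rot: [-2.116, 2.321, -0.001]
ft_force: [-0.8, -0.5, -2.7]
gripper_width: 0.0537
gripper_force: 64.8
```

```bash
python3 - <<'E'
from h import *
im,c=look("w13"); print(plan((.57,.189,.0534),-.087-np.pi/2))
E
```

```text
t 17.0 [0.5695 0.1884 0.2377] w 0.0537 F [-0.8 -0.5 -2.7]
(array([-0.0005, -0.0002,  0.0297]), np.float64(-0.005))
```

{"api": "carry_out", "payload": {"motion": "0.03 -0.0005 0 0.015 -0.005; 0.03 -0.0005 0 0.028 -0.005; 0.03 -0.0005 0 0.0295 -0.005; 0.03 -0.0005 0 0.0295 -0.005; 0.0854 -0.0005 0 0.0295 -0.005"}}

```text
time: 17.65
position: [0.5697, 0.189, 0.2073]
eef_rot: [-2.122, 2.315, -0.001]
ft_force: [0.3, 0.5, -1.1]
gripper_width: 0.0701
gripper_force: 0.0
```

{"api": "carry_out", "payload": {"motion": "0.0854 0 0 0 0; 0.0854 0 0 -0.03 0; 0.0854 0 0 -0.07 0; 0.0854 0.05 0.01 -0.13 0; 0.0854 0.11 0.03 -0.19 0"}}

```text
time: 18.27
position: [0.5411, 0.1082, 0.3698]
eef_rot: [-2.124, 2.315, -0.001]
ft_force: [0.8, -0.6, 0.6]
gripper_width: 0.0853
gripper_force: 0.0
```

```bash
python3 - <<'E'
from h import *
im,c=look("w14"); print(plan((.432,-.202,.10),-1.266-np.pi/2))
h=cv2.cvtColor(im,cv2.COLOR_BGR2HSV)
for P in ((.577,.271),(.5735,.229),(.570,.187)):
    u=proj(c,[(*P,.056)])[0].astype(int); print(u,h[u[1],u[0]])
print(blk(im,c,(.432,-.202),.026,50))
E
```

```text
t 18.3 [0.5411 0.1082 0.3698] w 0.0853 F [ 0.8 -0.6  0.6]
(array([0.3147, 0.0822, 0.121 ]), np.float64(1.178))
[305 325] [ 18  24 184]
[305 294] [ 17  27 178]
[303 260] [ 21  23 189]
None
```

View pics/w14.png

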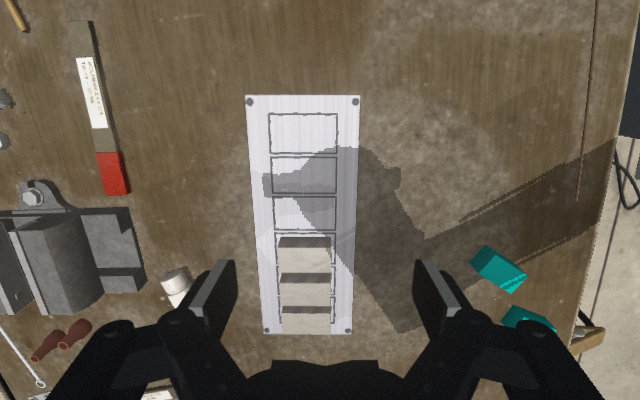

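Three blocks lie in bays 1–3, at (303,325), (303,294) and (305,262). On to D. The fin tip is about 46 mm from D's centre, so I'll grasp D about 5 mm to the robot side of its middle to keep the gripper body clear.

{"api": "carry_out", "payload": {"motion": "0.07 0.05 0.013 0 0.17; 0.07 0.10 0.026 0 0.34; 0.07 0.15 0.039 0 0.51; 0.07 0.20 0.052 0 0.68; 0.07 0.25 0.066 0 0.85"}}

```text
time: 18.95
position: [0.453, -0.136, 0.3685]
eef_rot: [-0.971, 2.987, -0.0]
ft_force: [0.8, -0.1, 0.4]
gripper_width: 0.0703
gripper_force: 0.0
```

{"api": "carry_out", "payload": {"motion": "0.07 0.02 0 0 0.17; 0.07 0.03 0 0 0.32; 0.07 0.03 0 0 0.32; 0.07 0.03 0 0 0.32"}}

```text
time: 19.45
position: [0.4299, -0.1521, 0.3686]
eef_rot: [-0.496, 3.102, -0.0]
ft_force: [-0.0, -0.7, 0.6]
gripper_width: 0.0703
gripper_force: 0.0
```

```bash
python3 - <<'E'
from h import *
im,c=look("w15"); b=blk(im,c,(.432,-.202),.026,60); print(b)
r=b[1]; print(plan((r[1]/1e3,r[2]/1e3,.03),r[5]-np.pi/2))
h=cv2.cvtColor(im,cv2.COLOR_BGR2HSV)
for L in (190,205,220,235): print("cover",rects(im,c,.115,(0,0,640,400),L,40,800,30000))
cv2.imwrite("pics/top15.png",env.snapshot("top"))
E
```

```text
t 19.4 [ 0.4299 -0.1521  0.3686] w 0.0703 F [-0.  -0.7  0.6]
(1, (array([279., 163.]), 432, -202, 54, 30, np.float64(-1.274)))
(array([ 0.0136, -0.0482,  0.1835]), np.float64(0.02))
cover [(array([269., 323.]), 556, -167, 86, 42, np.float64(0.053)), (array([539., 323.]), 479, 73, 204, 23, np.float64(1.472)), (array([ 15., 321.]), 633, -394, 143, 31, np.float64(-0.044)), (array([616.,  19.]), 241, -11, 50, 25, np.float64(-1.564)), (array([ 20., 111.]), 438, -373, 170, 59, np.float64(0.0))]
cover [(array([269., 323.]), 556, -168, 85, 41, np.float64(0.062)), (array([536., 320.]), 478, 73, 204, 23, np.float64(1.455)), (array([ 13., 315.]), 634, -394, 123, 29, np.float64(-0.066)), (array([616.,  18.]), 241, -9, 47, 25, np.float64(-1.562)), (array([ 21., 105.]), 438, -372, 170, 59, np.float64(-0.002))]
cover [(array([538., 320.]), 476, 76, 198, 23, np.float64(1.43)), (array([269., 322.]), 556, -167, 84, 40, np.float64(0.061)), (array([23., 94.]), 421, -381, 57, 34, np.float64(0.847))]
cover [(array([269., 323.]), 556, -168, 83, 40, np.float64(0.058))]
```

View pics/w15.png

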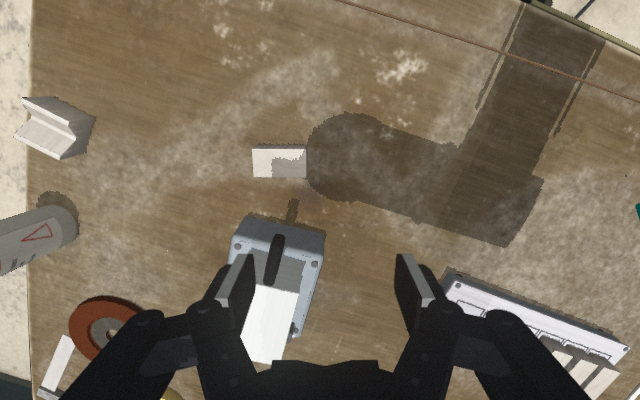

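Block D is at (279,162), the fin is the black bar from (281,235) to (273,285), and the cover's white top is at (268,320). I measure the fin before descending.

```bash
python3 - <<'E'
from h import *
im=cv2.imread("pics/w15.png"); z=np.load("w15.npz"); c=[z[k] for k in z.files]
m=(im.max(2)<60).astype(np.uint8); k=np.zeros_like(m); k[225:292,262:292]=1; m*=k
for q in cv2.findContours(m,0,1)[0]:
    if cv2.contourArea(q)>80:
        P=toz(c,q.reshape(-1,2),.114)[:,:2]*1000; print(cv2.minAreaRect(P.astype(np.float32)),P.min(0),P.max(0),q.reshape(-1,2).min(0),q.reshape(-1,2).max(0))
t=cv2.imread("pics/top15.png"); ct=cal("top"); print(rects(t,ct,.115,(340,170,400,230),215,40,100),rects(t,ct,.115,(340,170,400,230),195,40,100))
p=toz(c,[(280,235)],.11); print(p)
E
```

```text
((488.37762451171875, -178.64712524414062), (49.27197265625, 10.431929588317871), 2.623415470123291) [ 463.72483977 -184.57036678] [ 512.90996651 -173.04504599] [264 234] [284 285]
[(array([369., 196.]), 555, -174, 80, 54, np.float64(0.059))] [(array([352., 224.]), 461, -115, 59, 29, np.float64(1.561)), (array([369., 196.]), 554, -175, 83, 55, np.float64(0.062))]
[[ 0.46687563 -0.17935775  0.11      ]]
```

{"api": "carry_out", "payload": {"motion": "0.07 0.01 -0.025 0.03 0.02; 0.07 0.02 -0.048 0.06 0.02; 0.07 0.02 -0.048 0.10 0.02; 0.07 0.02 -0.048 0.14 0.02; 0.07 0.02 -0.048 0.14 0.02"}}

```text
time: 20.18
position: [0.4244, -0.2037, 0.2262]
eef_rot: [0.461, -3.101, -0.003]
ft_force: [-0.1, 0.9, 1.1]
gripper_width: 0.0701
gripper_force: 0.0
```

```bash
python3 - <<'E'
from h import *
im,c=look("w16"); b=blk(im,c,(.432,-.202),.026,75); print(b)
print(plan((.432,-.202,.022),-1.27-np.pi/2))
E
```

```text
t 20.2 [ 0.4244 -0.2037  0.2262] w 0.0701 F [-0.1  0.9  1.1]
(0, (array([325., 250.]), 432, -202, 55, 30, np.float64(-1.274)))
(array([-0.0069, -0.    ,  0.0514]), np.float64(-0.005))
```

{"api": "carry_out", "payload": {"motion": "0.07 -0.001 0 0.025 0; 0.07 -0.001 0 0.049 0; 0.07 -0.001 0 0.049 0; 0.03 -0.001 0 0.049 0; 0.03 -0.001 0 0.049 0", "force": 70}}

```text
time: 20.85
position: [0.4274, -0.2039, 0.182]
eef_rot: [-0.461, 3.104, -0.002]
ft_force: [-1.3, 2.7, 5.0]
gripper_width: 0.0533
gripper_force: 74.7
```

{"api": "carry_out", "payload": {"motion": "0.03 0 0 0 0; 0.03 0 0 0 0; 0.03 0 0 -0.03 0; 0.03 0 0 -0.06 0; 0.03 0 0 -0.09 0"}}

```text
time: 21.48
position: [0.4261, -0.2037, 0.2715]
eef_rot: [-0.46, 3.107, 0.0]
ft_force: [0.4, 0.4, -4.2]
gripper_width: 0.0534
gripper_force: 75.9
```

```bash
python3 - <<'E'
from h import *
im,c=look("w17"); p,M,o=pose(); b=blk(im,c,p[:2],p[2]-.1535,70); print(b); r=b[1]
print("offset in tool",(M.T@(np.array([r[1]/1e3,r[2]/1e3,p[2]])-p)).round(4)); print(plan((.5665,.151,.0534),-.087-np.pi/2))
E
```

```text
t 21.5 [ 0.4261 -0.2037  0.2715] w 0.0534 F [ 0.4  0.4 -4.2]
(4, (array([324., 286.]), 425, -206, 51, 30, np.float64(-1.277)))
offset in tool [ 0.0028 -0.001  -0.    ]
(array([-0.2359,  0.2998,  0.0675]), np.float64(-1.189))
```

{"api": "carry_out", "payload": {"motion": "0.03 -0.034 0.042 0 -0.17; 0.03 -0.068 0.085 0 -0.34; 0.03 -0.10 0.128 0 -0.51; 0.03 -0.135 0.17 0 -0.68; 0.03 -0.168 0.214 0 -0.85"}}

```text
time: 22.15
position: [0.5254, 0.0514, 0.2702]
eef_rot: [-1.707, 2.636, -0.0]
ft_force: [1.1, -0.9, -4.0]
gripper_width: 0.053
gripper_force: 76.1
```

```bash
python3 - <<'E'
from h import *
o=pose()[2];print(o["gripper_width"],plan((.5662,.1425,.057),-.087-np.pi/2))
E
```

```text
0.05297012181871501 (array([-0.0998,  0.0001,  0.0582]), np.float64(-0.334))
```

{"api": "carry_out", "payload": {"motion": "0.03 -0.035 0 0 -0.16; 0.03 -0.07 0 0 -0.32; 0.03 -0.10 0 0 -0.334; 0.03 -0.10 0 0 -0.334; 0.03 -0.10 0 0.035 -0.334"}}

```text
time: 22.78
position: [0.5677, 0.1413, 0.2372]
eef_rot: [-2.112, 2.317, -0.004]
ft_force: [-0.3, 0.0, -5.7]
gripper_width: 0.0533
gripper_force: 76.1
```

{"api": "carry_out", "payload": {"motion": "0.03 0 0 0 0; 0.03 0 0 0 0"}}

```text
time: 23.02
position: [0.5668, 0.1403, 0.2358]
eef_rot: [-2.115, 2.322, -0.001]
ft_force: [0.6, -0.5, -3.7]
gripper_width: 0.0536
gripper_force: 76.1
```

```bash
python3 - <<'E'
from h import *
im,c=look("w18"); print(plan((.5662,.1425,.057),-.087-np.pi/2))
cv2.imwrite("pics/w18c.png",cv2.resize(im[190:400,220:430],None,fx=2.8,fy=2.8,interpolation=cv2.INTER_CUBIC))
p=pose()[0]
for dx in (-15,15): print(proj(c,[(.5662+.0014+.0015*dx*0, .1425+.003+dx/1e3, p[2]-.156)]))
E
```

```text
t 23.0 [0.5668 0.1403 0.2358] w 0.0536 F [ 0.6 -0.5 -3.7]
(array([-0.0019,  0.0011,  0.0243]), np.float64(-0.006))
[[322.82111383 265.56322055]]
[[328.60627701 318.23266219]]
```

View pics/w18c.png

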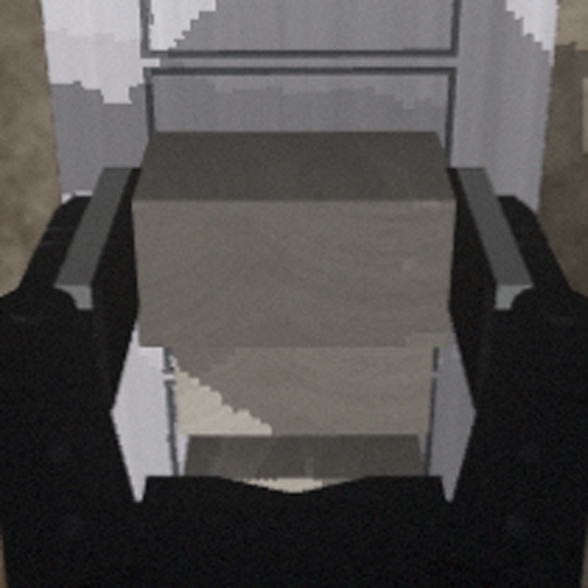

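The held block's top spans rows 261–314, which puts it at y of about 0.143. A 2 mm shift centres it in bay 4, so I place it.

{"api": "carry_out", "payload": {"motion": "0.03 -0.002 0.001 0.012 -0.006; 0.03 -0.002 0.001 0.023 -0.006; 0.03 -0.002 0.001 0.0245 -0.006; 0.03 -0.002 0.001 0.0245 -0.006; 0.0854 -0.002 0.001 0.0245 -0.006"}}

```text
time: 23.7
position: [0.566, 0.1429, 0.2108]
eef_rot: [-2.122, 2.314, -0.001]
ft_force: [0.8, 0.2, -1.0]
gripper_width: 0.0698
gripper_force: 0.0
```

{"api": "carry_out", "payload": {"motion": "0.0854 0 0 0 0; 0.0854 0 0 -0.03 0; 0.0854 0 0 -0.07 0; 0.0854 0.05 0.01 -0.12 0; 0.0854 0.11 0.03 -0.16 0"}}

```text
time: 24.32
position: [0.5332, 0.0513, 0.36]
eef_rot: [-2.124, 2.314, -0.002]
ft_force: [1.6, 0.7, -0.0]
gripper_width: 0.0851
gripper_force: 0.0
```

```bash
python3 - <<'E'
from h import *
im,c=look("w19"); print(plan((.4806,-.179,.17),.06))
x=im[180:360,250:370]; h=cv2.cvtColor(im,cv2.COLOR_BGR2HSV)
m=((h[...,1]>14)&(h[...,2]>150)).astype(np.uint8); k=np.zeros_like(m); k[150:360,250:360]=1; m*=k; m=cv2.morphologyEx(m,cv2.MORPH_OPEN,np.ones((3,3)))
for q in cv2.findContours(m,0,1)[0]:
    if cv2.contourArea(q)>300:
        P=toz(c,q.reshape(-1,2),.056)[:,:2]*1000; print(cv2.minAreaRect(P.astype(np.float32)))
cv2.imwrite("pics/w19c.png",cv2.resize(x,None,fx=3.2,fy=3.2))
E
```

```text
t 24.3 [0.5332 0.0513 0.36  ] w 0.0851 F [ 1.6  0.7 -0. ]
(array([0.2294, 0.0314, 0.0403]), np.float64(1.423))
((573.9337158203125, 228.4852752685547), (28.844640731811523, 54.12094497680664), 85.38890838623047)
((570.2816772460938, 186.08775329589844), (28.87613868713379, 53.82731246948242), 85.3313217163086)
((567.024658203125, 145.556396484375), (29.942852020263672, 54.02022933959961), 85.26582336425781)
```

Blocks 2–4 are within 1 mm of their bay centres. Now the cover: I move above the fin.

{"api": "carry_out", "payload": {"motion": "0.04 0.035 0.005 0 0.17; 0.04 0.07 0.01 0 0.34; 0.04 0.105 0.015 0 0.51; 0.04 0.14 0.02 0 0.68; 0.04 0.18 0.025 0 0.85"}}

```text
time: 25.0
position: [0.4923, -0.1262, 0.3584]
eef_rot: [-0.971, 2.987, -0.0]
ft_force: [0.4, -0.7, 0.3]
gripper_width: 0.0395
gripper_force: 0.0
```

{"api": "carry_out", "payload": {"motion": "0.04 0.0 0.02 0 0.17; 0.04 0 0.04 0 0.34; 0.04 0 0.04 0 0.51; 0.04 0 0.04 0 0.57; 0.04 0 0.04 0 0.57"}}

```text
time: 25.62
position: [0.4689, -0.093, 0.3584]
eef_rot: [-0.101, 3.14, -0.0]
ft_force: [0.2, 0.0, -0.3]
gripper_width: 0.04
gripper_force: 0.0
```

```bash
python3 - <<'E'
from h import *
im,c=look("w20"); print(plan((.4806,-.179,.101),.06))
m=(im.max(2)<60).astype(np.uint8)
u=proj(c,[(.4806,-.179,.114),(.4735,-.179,.114)]).astype(int); print(u)
for lo in (200,220): print("cover",[r for r in rects(im,c,.115,(0,0,640,400),lo,40,800,30000) if r[3]<110])
cv2.imwrite("pics/w20c.png",cv2.resize(im[130:400,170:500],None,fx=2.2,fy=2.2))
E
```

```text
t 25.6 [ 0.4689 -0.093   0.3584] w 0.04 F [ 0.2  0.  -0.3]
(array([-0.0061, -0.0866,  0.1024]), np.float64(0.005))
[[210 217]
 [209 208]]
cover [(array([215., 278.]), 537, -175, 55, 45, np.float64(-1.5)), (array([527., 275.]), 515, 74, 45, 25, np.float64(-0.063)), (array([496., 270.]), 512, 45, 45, 25, np.float64(-0.086)), (array([460., 265.]), 509, 15, 45, 25, np.float64(-0.095))]
cover [(array([215., 278.]), 537, -176, 54, 44, np.float64(-1.514)), (array([527., 274.]), 515, 75, 44, 24, np.float64(-0.078)), (array([495., 270.]), 513, 45, 43, 25, np.float64(-0.094))]
```

View pics/w20c.png

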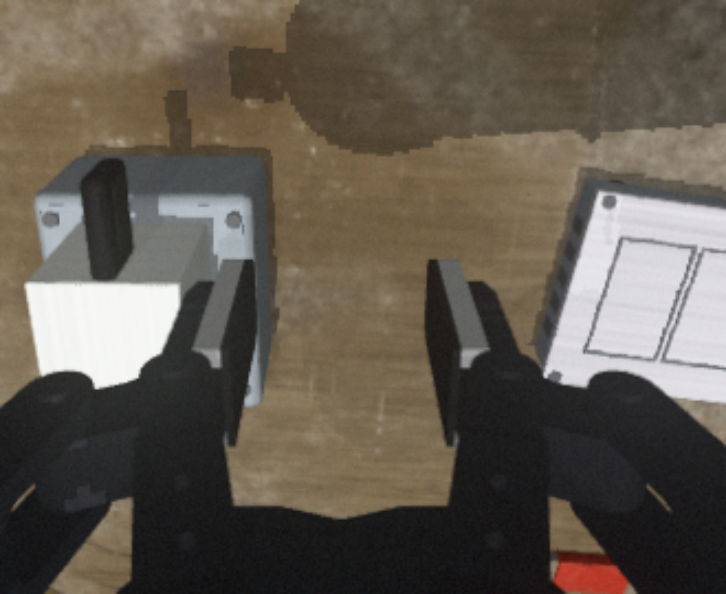

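The cover, with its fin at about (217,204)–(219,255) full-picture pixels, is shut and the box undisturbed. I check the numbers on this.

```bash
python3 - <<'E'
from h import *
im=cv2.imread("pics/w20.png"); z=np.load("w20.npz"); c=[z[k] for k in z.files]
f=lambda q:np.array(q)/2.2+[170,130]
print(toz(c,f([(103,163),(107,278),(27,284),(182,282)]),.114).round(4))
print(proj(c,[(.4735,-.179,.114),(.4886,-.1785,.101),(.512,-.177,.115)]))
print(proj(c,toz(c,[(215,204)],.114)))
E
```

```text
[[ 0.4693 -0.1736  0.114 ]
 [ 0.513  -0.1744  0.114 ]
 [ 0.5175 -0.2035  0.114 ]
 [ 0.5127 -0.1477  0.114 ]]
[[209.77187023 208.99684766]
 [217.15608774 220.78286116]
 [214.84526361 255.73012323]]
[[215. 204.]]
```

{"api": "carry_out", "payload": {"motion": "0.05 -0.003 -0.04 0 0.005; 0.05 -0.006 -0.0845 0 0.005; 0.05 -0.006 -0.0845 0.03 0.005; 0.05 -0.006 -0.0845 0.063 0.005; 0.05 -0.006 -0.0845 0.063 0.005", "force": 25}}

```text
time: 26.3
position: [0.4793, -0.177, 0.2933]
eef_rot: [0.093, -3.135, -0.001]
ft_force: [0.6, -0.4, 0.7]
gripper_width: 0.0499
gripper_force: 0.0
```

```bash
python3 - <<'E'
from h import *
im,c=look("w21"); print(plan((.4806,-.177,.101),.06))
h=im.max(2)
print(proj(c,[(.4735,-.177,.114),(.512,-.177,.114)]).round())
for v in range(190,290,8): print(v,"".join("#" if x<45 else ("+" if x<110 else ".") for x in h[v,230:420:2]))
E
```

```text
t 26.3 [ 0.4793 -0.177   0.2933] w 0.0499 F [ 0.6 -0.4  0.7]
(array([-0.0005,  0.0001,  0.0393]), np.float64(-0.0))
[[327. 247.]
 [323. 306.]]
190 ...............++++++++++++++++++++++++++++++++++++++++++++++++++++++++++++++++++++++++++++++++
198 .................+++...++......++++++++++++++++++++++++++++++++++++++++++++++++++++++++++++++++
206 ..................................+++++++++++++++++++++++++++++++++++++++++++++++++++++++++++++
214 ......................................+++++++++++++++++++++++++++++++++++++++++++++++++++++++++
222 ......................+++++++++++++++++++++++++++++++++++++++++++++++++++++++++++++++++++++++++
230 ...................++++++++++++++++++++++++++++++++++++++++++++++++++++++++....................
238 ..................+++++++++++++++++++++++++########+++++++++++++++++++++++++...................
246 ................++++++++++++++++++++++++++#########+++++++++++++++++++++++++++.................
254 ................+..+###...................#########+....................+##+++.++..............
262 ........+####..++++####...................#########+...................+#####++++++####+.......
270 .....++++#++.+.++######+..................#####+###+....................######+++..++####+.....
278 ...+#####+...+.+#######+..................#+####+##+....................#######+..++++######...
286 ..######+++.+.+########...................++++++++++....................#########+.+++++#####+.
```

The fin (columns 314–332, centre 323) is within about 1 mm of the fingers' midline (325). I lower and grip lightly.

{"api": "carry_out", "payload": {"motion": "0.05 0.001 -0.001 0.02 0; 0.05 0.001 -0.001 0.039 0; 0.0 0.001 -0.001 0.039 0; 0.0 0.001 -0.001 0.039 0; 0.0 0.001 -0.001 0.039 0", "force": 25}}

```text
time: 26.98
position: [0.4799, -0.1779, 0.2579]
eef_rot: [-0.093, 3.137, -0.001]
ft_force: [0.6, 2.1, 0.4]
gripper_width: 0.0094
gripper_force: 28.8
```

{"api": "carry_out", "payload": {"motion": "0 0 0 0 0; 0 0 0 0 0; 0 0 0 0 0"}}

```text
time: 27.35
position: [0.4798, -0.1779, 0.257]
eef_rot: [-0.093, 3.138, -0.0]
ft_force: [1.2, 1.6, 3.3]
gripper_width: 0.0094
gripper_force: 29.0
```

Gripped: the width of 9.4 mm matches the 10 mm fin. Now I swing it up along the arc.

{"api": "carry_out", "payload": {"motion": "0 -0.006 0 -0.017 0; 0 -0.0144 0 -0.033 0; 0 -0.025 0 -0.047 0; 0 -0.038 0 -0.06 0; 0 -0.052 0 -0.071 0"}}

```text
time: 27.98
position: [0.5299, -0.175, 0.3264]
eef_rot: [0.091, -3.133, -0.001]
ft_force: [-2.8, 1.4, -2.4]
gripper_width: 0.0095
gripper_force: 26.6
```

```bash
python3 - <<'E'
from h import *
p,M,o=pose();print(p,o["ft_force"],o["gripper_width"],o["gripper_force"],o["wrist_torque"])
E
```

```text
[ 0.52990793 -0.17499771  0.32635705] [-2.80735976  1.43346045 -2.40472014] 0.009493090872986382 26.645899415016174 [0.01153735 0.8253278  0.132081  ]
```

Forces are small and the fin is still held. I continue.

{"api": "carry_out", "payload": {"motion": "0 -0.016 0 -0.008 0; 0 -0.033 0 -0.014 0; 0 -0.0505 0 -0.0175 0; 0 -0.0685 0 -0.018 0; 0 -0.0865 0 -0.016 0"}}

```text
time: 28.6
position: [0.6175, -0.1695, 0.3441]
eef_rot: [0.093, -3.139, -0.001]
ft_force: [-2.3, 3.0, 5.0]
gripper_width: 0.0096
gripper_force: 30.1
```

```bash
python3 - <<'E'
from h import *
p,M,o=pose();print(p,o["ft_force"],o["gripper_width"],o["gripper_force"],o["wrist_torque"],o["joint_positions"].round(2))
E
```

```text
[ 0.61747871 -0.16949809  0.3441316 ] [-2.25397354  3.04702488  4.99949571] 0.00960948495215246 30.133569538593292 [1.08342547 0.98262636 0.04710105] [-0.02  0.46  0.25 -0.   -1.36 -1.49]
```

{"api": "carry_out", "payload": {"motion": "0 -0.0175 0 0.005 0; 0 -0.034 0 0.012 0; 0 -0.049 0 0.0215 0; 0 -0.055 0 0.027 0; 0 -0.055 0 0.027 0"}}

```text
time: 29.22
position: [0.6738, -0.1659, 0.3174]
eef_rot: [-0.094, 3.136, -0.0]
ft_force: [3.4, 4.3, 4.7]
gripper_width: 0.0094
gripper_force: 35.0
```

```bash
python3 - <<'E'
from h import *
p,M,o=pose();print(p,o["ft_force"],o["gripper_width"],o["gripper_force"],o["wrist_torque"])
im=env.snapshot("top");cv2.imwrite("pics/top22.png",im)
im=env.snapshot("side");cv2.imwrite("pics/side22.png",im)
E
```

```text
[ 0.6737712  -0.1658945   0.31737962] [3.44182074 4.32293119 4.67395487] 0.009353161218262105 35.04330933094025 [ 1.1124898  -1.38491825  0.0466882 ]
```

The cover is tipped to about 2.0 rad. I release, rise clear, and move over the toggle.

{"api": "carry_out", "payload": {"motion": "0.04 0 0 0 0; 0.04 0 0 0 0; 0.04 0 0 -0.03 0; 0.04 0 0 -0.06 0; 0.04 0 0 -0.075 0"}}

```text
time: 29.95
position: [0.6723, -0.167, 0.3929]
eef_rot: [-0.092, 3.139, -0.001]
ft_force: [-0.7, -0.2, -0.0]
gripper_width: 0.0404
gripper_force: 0.0
```

{"api": "carry_out", "payload": {"motion": "0.03 0.05 0 0 0; 0.03 0.10 0 0 0; 0.03 0.13 0 0 0; 0.03 0.13 0 0 0; 0.03 0.13 0 0 0"}}

```text
time: 30.58
position: [0.5429, -0.1743, 0.391]
eef_rot: [0.092, -3.14, -0.0]
ft_force: [-0.6, 0.5, -0.8]
gripper_width: 0.0298
gripper_force: 0.0
```

```bash
python3 - <<'E'
from h import *
im,c=look("w23"); print(plan((.5585,-.1745,.09),.06))
q=proj(c,[(.5585,-.1745,.086),(.5625,-.174,.096),(.549,-.175,.064)]).round(); print(q)
for v in range(170,330,6): print(v," ".join("%3d"%x for x in im[v,270:385:6].max(1)))
E
```

```text
t 30.6 [ 0.5429 -0.1743  0.391 ] w 0.0298 F [-0.6  0.5 -0.8]
(array([-0.0153, -0.0012,  0.1458]), np.float64(-0.001))
[[325. 202.]
 [325. 210.]
 [325. 186.]]
170 121 132 133 133 130 138 198 198 196 195 197 200 198 136 133 137 138  91  81  82
176 128 130 130 134 130 136 196 197 195 192 196 199 201 140 137 135 140  78  87  80
182 115 119 149 133 137 134 196 195  83  90  91 201 199 137 139 135 135  80  86  87
188 119 113 195 200 202 199 198 197  91  94  90 196 198 138 136 135 138 135 132 124
194 115 115 194 198 203 198 196 194  88 132  90 200 198 136 138 136 131 124 136 128
200 120 124 188 196 203 200 251 197 193 134 171 198 200 132 137 138 137 132 141 135
206 133 128 181 193 200 199 250 251 249 132 116 198 199 135 137 134 201 128 129 137
212 134 131 177 192 191 195 250 250 248 169 149 250 250 200 195 201 197 125 128 129
218 127 130 172 191 194 194 249 246 244 248 248 250 250 198 189 200 201 116 128 131
224 128 136 165 189 165 119 210 201 183 187 175 186 186 190 187 181 188 127 125 125
230 127 142 161 112  59 116 133 136 136 137 135 138 140 137 120  72 174 128 120 118
236 135 152 146 23
[... 625 characters left out ...]
 131  44  38  99 102  38  35
284  42  98  99  37  40 107 145 145 150 149 151 151 151 141  41  38  75  99  88  39
290  36  55 148  36  37 109 142 147 153 148 147 146 149 143 115  40  93 112  39  36
296  34  38  46  37 137 108 139 151 151 148 147 148 149 144 103  37  43  36  36  37
302  33  38  37  33 185 109 147 149 152 149 145 149 149 148 116  37  39  33  34  38
308  33  34  33  37 189 118 142 147 150 153 148 145 145 146 103  36  34  39  33  37
314  29  33  31  35 230 228 229 230 230 228 229 228 226 225 225  36  37  36  36  28
320  32  34  35  38 220 228 229 229 229 228 228 227 226 226 228  35  35  32  32  31
326  30  33  30  37 128 229 229 228 229  39 110 229 227 228 244  48  34  31  37  32
```

The cover stays up, and the toggle shows at columns 318–333, rows 182–212, as predicted. I descend on it.

{"api": "carry_out", "payload": {"motion": "0.03 -0.008 0 0.03 0; 0.03 -0.0155 -0.001 0.06 0; 0.03 -0.0155 -0.001 0.10 0; 0.03 -0.0155 -0.001 0.13 0; 0.03 -0.0155 -0.001 0.145 0"}}

```text
time: 31.25
position: [0.5584, -0.1742, 0.2439]
eef_rot: [0.092, -3.136, -0.001]
ft_force: [0.5, -1.0, 0.0]
gripper_width: 0.0299
gripper_force: 0.0
```

{"api": "carry_out", "payload": {"motion": "0.03 0 0 0 0; 0 0 0 0 0; 0 0 0 0 0; 0 0 0 0 0"}}

```text
time: 31.75
position: [0.5588, -0.1734, 0.2478]
eef_rot: [-0.093, 3.137, 0.002]
ft_force: [-0.3, 5.5, 0.6]
gripper_width: 0.0102
gripper_force: 24.4
```

```bash
python3 - <<'E'
from h import *
p,M,o=pose();print(p,o["ft_force"],o["gripper_width"],o["gripper_force"])
E
```

```text
[ 0.55875238 -0.17342026  0.24782654] [-0.25628412  5.47945887  0.57135991] 0.01019723444125992 24.412389993667603
```

{"api": "carry_out", "payload": {"motion": "0 0.006 0 -0.0015 0; 0 0.012 0 -0.002 0; 0 0.018 0 -0.0015 0; 0 0.024 0 0 0; 0 0.027 0 0.001 0"}}

```text
time: 32.38
position: [0.5314, -0.1759, 0.2468]
eef_rot: [-0.093, 3.138, -0.001]
ft_force: [-0.0, -0.3, 0.3]
gripper_width: 0.0003
gripper_force: 0.0
```

{"api": "carry_out", "payload": {"motion": "0 0.001 0 0 0; 0 0.001 0 0 0; 0.03 0 0 0 0; 0.03 0 0 0 0"}}

```text
time: 32.88
position: [0.5314, -0.176, 0.2454]
eef_rot: [0.092, -3.14, 0.0]
ft_force: [-0.5, 0.4, -0.5]
gripper_width: 0.0298
gripper_force: 0.0
```

{"api": "carry_out", "payload": {"motion": "0.03 0 0 -0.03 0; 0.03 0 0 -0.07 0; 0.03 0 0 -0.11 0; 0.03 0 0 -0.145 0; 0.03 0 0 -0.145 0"}}

```text
time: 33.5
position: [0.5318, -0.1762, 0.3938]
eef_rot: [-0.092, 3.134, -0.002]
ft_force: [0.0, 0.4, -0.6]
gripper_width: 0.03
gripper_force: 0.0
```

```bash
python3 - <<'E'
from h import *
im,c=look("w24")
print("on",proj(c,[(.5397,-.1755,.086),(.5353,-.176,.096),(.549,-.175,.064)]).round().tolist(),"off",proj(c,[(.5585,-.1745,.086),(.5625,-.174,.096)]).round().tolist())
for v in range(160,240,5): print(v," ".join("%3d"%x for x in im[v,300:356:4].max(1)))
print(plan((.6737,-.166,.163),.06))
E
```

```text
t 33.5 [ 0.5318 -0.1762  0.3938] w 0.03 F [ 0.   0.4 -0.6]
on [[327.0, 191.0], [327.0, 190.0], [327.0, 193.0]] off [[327.0, 210.0], [327.0, 218.0]]
160 134 135 137 134 140 134 134 140 137 134 138 132 139 138
165 133 151 195 194 191 194 197 197 196 199 196 197 194 134
170 136 138 194 194 190 194 193 198 199 195 192 201 195 136
175 137 141 198 194 193 195 197 195 192 194 193 197 198 133
180 131 136 197 196 191 194 197 199 194 195 193 202 198 136
185 201 138 194 193 197 192 196 198 196 194 192 196 178 140
190 205 206 196 194 192  87  90  91  92 191 189 201 180 139
195 199 203 251 196 145  91  96 101  91  93 192 198 176 139
200 195 199 251 250 249  94 108 113  88 100 188 201 163 138
205 197 198 250 250 250 236 161 164 129 194 189 198 164 203
210 195 195 250 249 250 249 197 154 249 250 247 251 210 196
215 192 192 249 249 246 244 249 250 248 250 248 250 169 186
220 191 195 245 245 244 244 249 248 248 244 246 249 146 184
225 180 181 244 244 246 244 244 244 243 245 243 246 188 187
230 178 124 212 193 214 214 213 216 214 216 214 193 187 129
235 118 117 118 122 121 122 120 121 125 123 124 118 122 120
(array([-0.1424,  0.0016,  0.074 ]), np.float64(-0.001))
```

The grip slipped off the round end midway (gripper closed to 0), and the toggle looks only partly over. Instead I'll hook it: closed fingers behind the bat, then draw it towards the robot.

{"api": "carry_out", "payload": {"motion": "0 -0.046 0.001 0 0; 0 -0.047 0.001 0 0; 0 -0.047 0.001 0.05 0; 0 -0.047 0.001 0.09 0; 0 -0.047 0.001 0.11 0", "force": 60}}

```text
time: 34.17
position: [0.5767, -0.172, 0.2768]
eef_rot: [0.091, -3.135, -0.002]
ft_force: [0.3, -0.6, 0.5]
gripper_width: 0.0002
gripper_force: 0.0
```

{"api": "carry_out", "payload": {"motion": "0 0 0 0.015 0; 0 0 0 0.027 0; 0 0 0 0.027 0; 0 0 0 0.027 0"}}

```text
time: 34.67
position: [0.5784, -0.1722, 0.2543]
eef_rot: [-0.093, 3.139, -0.001]
ft_force: [0.6, 0.2, 0.4]
gripper_width: 0.0
gripper_force: 0.0
```

```bash
python3 - <<'E'
from h import *
im,c=look("w25"); 
for v in range(230,330,8): print(v," ".join("%3d"%x for x in im[v,290:360:5].max(1)))
E
```

```text
t 34.7 [ 0.5784 -0.1722  0.2543] w 0.0 F [0.6 0.2 0.4]
230 189 191 187 189 184 187 129 138 140 187 193 191 182 194
238 188 185 188 188 184 169 173 167 174 172 190 192 183 189
246 187 188 187 188 166 119 122  84 120 117 177 176 174 188
254 166 184 186 186 167 100  99  39 100 101 173 174 166 187
262 129 126  42  43  82  99  96  39 101  98  38  39  42 126
270 111  50  36  39  99  98  97  37  98 100  56  42  35 115
278 137  39  36  37  97  98  98  33  94  99  90  40  38  51
286 173  34  35  31 104 123 129  34 131 133  85  32  35  33
294  35  32  31  35  34  34 107  39  80  31  37  32  30  34
302  32  33  30  32  29  28  28  39  31  29  30  29  34  33
310  31  30  28  27  31  30  32  37  31  27  29  27  26  31
318  27  25  27  27  29  30  30  35  32  30  25  27  30  28
326  30  21  28  22  21  28  27  28  27  23  24  28  28  24
```

{"api": "carry_out", "payload": {"motion": "0 0.006 0 0 0; 0 0.012 0 0 0; 0 0.018 0 0 0; 0 0.022 0 0 0; 0 0.022 0 0 0"}}

```text
time: 35.35
position: [0.5582, -0.1732, 0.2551]
eef_rot: [-0.093, 3.131, -0.001]
ft_force: [8.9, 1.2, -0.3]
gripper_width: 0.0001
gripper_force: 3.8
```

{"api": "carry_out", "payload": {"motion": "0 0.003 0 0 0; 0 0.003 0 0 0; 0 0.003 0 0 0"}}

```text
time: 35.72
position: [0.5567, -0.1733, 0.2561]
eef_rot: [-0.094, 3.127, -0.002]
ft_force: [11.9, 0.6, -0.4]
gripper_width: 0.0002
gripper_force: 5.8
```

12 N at x = 0.557 is exactly where I expected the end stop. I back off, rise and check.

{"api": "carry_out", "payload": {"motion": "0 -0.012 0 0 0; 0 -0.012 0 -0.03 0; 0 -0.012 0 -0.07 0; 0 0.0 0 -0.12 0; 0 0.025 0 -0.14 0"}}

```text
time: 36.35
position: [0.5282, -0.1753, 0.3959]
eef_rot: [-0.093, 3.138, -0.002]
ft_force: [0.4, 0.5, -0.2]
gripper_width: 0.0004
gripper_force: 0.0
```

{"api": "carry_out", "payload": {"motion": "0.03 0 0 0 0; 0.03 0 0 0 0"}}

```text
time: 36.6
position: [0.528, -0.175, 0.3923]
eef_rot: [0.092, -3.138, -0.001]
ft_force: [-0.4, 0.3, -0.3]
gripper_width: 0.0299
gripper_force: 0.0
```

```bash
python3 - <<'E'
from h import *
im,c=look("w26")
print("on",proj(c,[(.5397,-.1755,.086),(.5353,-.176,.096),(.549,-.175,.064)]).round().tolist(),"off",proj(c,[(.5585,-.1745,.086),(.5625,-.174,.096)]).round().tolist())
for v in range(160,240,5): print(v," ".join("%3d"%x for x in im[v,300:356:4].max(1)))
print(plan((.673,-.166,.165),.06))
E
```

```text
t 36.6 [ 0.528  -0.175   0.3923] w 0.0299 F [-0.4  0.3 -0.3]
on [[325.0, 198.0], [324.0, 197.0], [325.0, 200.0]] off [[324.0, 217.0], [325.0, 225.0]]
160 130 133 132 136 130 132 134 134 135 130 136 137 132 134
165 136 136 135 136 134 138 136 136 140 137 137 137 138 142
170 132 191 191 195 192 194 193 197 197 200 194 197 141 136
175 137 195 196 193 193 197 194 197 198 196 189 197 135 138
180 138 196 191 193 195 196 191 194 200 202 194 198 136 137
185 136 195 192 194 191 196 195 199 199 199 193 200 140 136
190 203 195 197 196 191 197 190 196 197 201 191 197 139 137
195 208 250 194 194 194  82  86  83 189 199 195 198 137 138
200 205 250 251 218  93 129 156 142  89 199 194 197 136 141
205 199 250 251 251 102 133 162 151  92 200 192 198 135 137
210 195 250 251 250 247 128 127 127 211 251 250 250 203 204
215 197 250 251 250 244 250 248 250 251 250 249 250 191 190
220 193 249 247 245 244 246 247 249 250 250 249 250 192 186
225 183 247 246 246 243 245 247 245 246 246 244 245 187 187
230 183 236 244 245 244 244 241 244 246 245 244 246 184 188
235 180 222 245 244 244 244 241 244 245 244 243 244 186 190
(array([-0.1453,  0.0005,  0.0715]), np.float64(-0.001))
```

```bash
python3 - <<'E'
from h import *
im=cv2.imread("pics/w26.png"); z=np.load("w26.npz"); c=[z[k] for k in z.files]
for v in range(190,216): print(v," ".join("%3d"%x for x in im[v,310:342:2].max(1)))
H=np.array([.596,-.172]); u=np.array([np.cos(.06),np.sin(.06)])
for q in (0,.4,.6,.8):
    a=q-.4; P=[(*(H-u*(.047+r*np.sin(a))),.064+r*np.cos(a)) for r in (0,.012,.024,.035)]
    print(q,proj(c,P).round(1).tolist())
im0=cv2.imread("pics/w23.png"); z=np.load("w23.npz"); c=[z[k] for k in z.files]
for v in range(178,220,2): print(v," ".join("%3d"%x for x in im0[v,310:342:2].max(1)))
for q in (0,):
    a=q-.4; P=[(*(H-u*(.047+r*np.sin(a))),.064+r*np.cos(a)) for r in (0,.012,.024,.035)]
    print(q,proj(c,P).round(1).tolist())
E
```

```text
190 196 196 193 191 199 197 195 190 198 196 196 197 197 201 191 191
191 196 197 190 192 195 198 198 194 199 198 195 199 197 198 189 196
192 197 193 194 191 196 194 197 182 190 195 195 202 195 199 191 192
193 193 196 191 194 196 189 178 116 152 182 189 201 196 201 189 196
194 194 195 189 195 181 119  73  86  79  92 152 200 198 201 189 193
195 194 194 191 194 119  82  92  86  86  83  81 189 197 199 191 195
196 192 194 191 181  80  89  95  90  87  87  90 121 194 202 193 195
197 196 195 190 115  94  94 100 119 111  94  90  82 187 198 192 192
198 215 196 189  86  92  99 128 137 132 109  86  91 130 201 189 194
199 250 196 188  94  94 124 142 149 145 134  88  93 132 199 189 196
200 250 218 185  93  92 129 147 156 153 142  96  89  98 199 192 194
201 250 251 149  93  91 138 155 166 162 149 109  91  94 198 189 196
202 251 250 116  96  97 144 160 176 162 153 123  93  96 198 191 198
203 251 251 114  93  97 143 162 176 166 151 110  95  93 198 190 193
204 250 251 164  93  91 136 159 170 165 155 108  92  94 198 191 194
205 250 251 207 102  98 133 155 162 161 151  92  92  99 200 192 192
206 250 250 
[... 1736 characters left out ...]
1 184 197 198 192 193
202 250 251 250 192 190 116 127 132 129 129 123 183 199 197 193 195
204 250 251 250 248 192 117 130 130 131 129 115 183 196 200 193 194
206 250 251 251 249 249 115 131 132 129 129 116 197 196 198 190 193
208 250 250 250 249 249 116 142 148 147 139 117 196 197 197 192 194
210 249 250 250 249 249 128 153 170 160 156 134 250 251 251 249 212
212 249 250 250 249 248 137 159 169 166 158 149 250 250 250 249 248
214 250 249 246 245 246 217 150 157 155 149 237 250 250 250 248 249
216 249 249 246 244 244 249 220 160 161 224 248 250 250 251 248 249
218 246 246 246 245 244 250 250 248 250 250 248 250 250 250 248 248
0 [[325.0, 185.6], [325.0, 193.6], [325.0, 202.1], [325.1, 210.4]]
```

The end disc centres at row 202.5, against about 198 for q = 0.8 and 205 for q = 0.6. So it is about 0.7, close but not surely fully over. I'll push once more, higher on the bat and further.

{"api": "carry_out", "payload": {"motion": "0 -0.044 0 0 0; 0 -0.046 0 0 0; 0 -0.046 0 0.05 0; 0 -0.046 0 0.09 0; 0 -0.046 0 0.12 0"}}

```text
time: 37.28
position: [0.5733, -0.1723, 0.2703]
eef_rot: [0.092, -3.136, -0.001]
ft_force: [0.2, 0.0, 0.0]
gripper_width: -0.0003
gripper_force: 0.0
```

{"api": "carry_out", "payload": {"motion": "0 0 0 0.011 0; 0 0 0 0.011 0; 0 0.008 0 0.011 0; 0 0.016 0 0.011 0; 0 0.019 0 0.011 0"}}

```text
time: 37.9
position: [0.5555, -0.1735, 0.2638]
eef_rot: [-0.092, 3.135, -0.001]
ft_force: [6.0, 1.0, -0.9]
gripper_width: -0.0001
gripper_force: 2.5
```

{"api": "carry_out", "payload": {"motion": "0 0.003 0 0 0; 0 0.005 0 0 0; 0 0.005 0 0 0"}}

```text
time: 38.28
position: [0.5531, -0.1737, 0.2654]
eef_rot: [-0.094, 3.128, -0.003]
ft_force: [9.0, 0.9, 1.9]
gripper_width: 0.0002
gripper_force: 4.1
```

{"api": "carry_out", "payload": {"motion": "0 0.003 0 0.003 0; 0 0.006 0 0.003 0; 0 0.006 0 0.003 0"}}

```text
time: 38.65
position: [0.5502, -0.1739, 0.2659]
eef_rot: [-0.096, 3.117, -0.006]
ft_force: [15.8, 2.0, 10.2]
gripper_width: 0.0003
gripper_force: 9.0
```

{"api": "carry_out", "payload": {"motion": "0 -0.012 0 0 0; 0 -0.015 0 -0.03 0; 0 -0.015 0 -0.07 0; 0 0.0 0 -0.11 0; 0 0.022 0 -0.125 0"}}

```text
time: 39.28
position: [0.522, -0.1756, 0.3868]
eef_rot: [-0.093, 3.138, -0.001]
ft_force: [0.6, 0.9, 0.1]
gripper_width: -0.0001
gripper_force: 0.0
```

{"api": "carry_out", "payload": {"motion": "0.03 0 0 0 0; 0.03 0 0 0 0"}}

```text
time: 39.52
position: [0.5221, -0.1754, 0.3837]
eef_rot: [0.092, -3.139, -0.001]
ft_force: [0.3, 0.3, 0.1]
gripper_width: 0.0298
gripper_force: 0.0
```

```bash
python3 - <<'E'
from h import *
im,c=look("w27")
H=np.array([.596,-.172]); u=np.array([np.cos(.06),np.sin(.06)])
for q in (.4,.6,.8):
    a=q-.4; P=[(*(H-u*(.047+r*np.sin(a))),.064+r*np.cos(a)) for r in (0,.024,.035)]
    print(q,proj(c,P).round(1).tolist())
for v in range(184,222): print(v," ".join("%3d"%x for x in im[v,310:342:2].max(1)))
print(plan((.673,-.166,.165),.06))
E
```

```text
t 39.5 [ 0.5221 -0.1754  0.3837] w 0.0298 F [0.3 0.3 0.1]
0.4 [[324.8, 208.2], [324.8, 217.6], [324.8, 222.4]]
0.6 [[324.8, 208.2], [324.8, 212.6], [324.8, 214.9]]
0.8 [[324.8, 208.2], [324.8, 207.4], [324.8, 206.9]]
184 197 196 191 190 194 198 196 194 200 198 196 198 195 198 198 194
185 196 196 193 191 194 196 197 194 198 195 195 198 197 199 193 192
186 194 195 190 190 193 197 196 192 198 198 196 198 194 198 195 189
187 195 195 190 193 193 198 200 194 198 197 194 197 195 199 194 192
188 196 194 188 194 196 196 198 194 198 197 196 196 196 199 195 189
189 193 194 193 193 195 198 196 195 199 198 194 199 195 199 194 191
190 196 197 190 192 194 195 198 195 196 197 197 197 198 200 193 190
191 197 198 189 196 197 198 199 193 199 195 198 196 198 199 195 195
192 196 194 191 193 195 195 197 191 200 199 198 198 197 201 196 192
193 194 195 189 193 194 198 199 195 200 198 200 197 195 202 193 192
194 195 193 191 196 193 199 193 193 200 198 198 196 198 202 194 192
195 196 198 191 190 196 197 198 193 199 199 196 199 195 201 195 196
196 196 198 190 193 194 196 195 192 196 196 197 199 196 198 194 195
[... 1057 characters left out ...]
168 155 125  93  96 219 210 193
213 250 250 195 129 127 142 164 170 165 156 129 101 107 251 248 195
214 249 247 190 120 117 139 157 166 165 154 115 125 139 251 248 215
215 250 246 244 117 122 125 153 156 157 147 118 126 142 251 248 250
216 250 246 245 119 117 118 142 152 147 134 126 128 186 251 248 249
217 250 246 244 135 119 126 121 133 132 126 124 125 240 251 249 249
218 249 246 245 204 123 123 127 116 125 125 125 149 250 251 248 249
219 245 246 245 244 144 127 129 127 124 124 126 220 250 251 249 249
220 246 246 245 244 230 155 124 126 123 135 176 248 250 251 248 249
221 246 246 245 244 244 232 169 154 158 217 248 250 250 251 247 249
(array([-0.1512,  0.0005,  0.063 ]), np.float64(-0.001))
```

The toggle did not shift under 16 N: the disc-to-collar offset is unchanged. So it was already hard on its stop, fully over. Now I fetch the cover back.

{"api": "carry_out", "payload": {"motion": "0.045 -0.05 0 0 0; 0.045 -0.10 0 0 0; 0.045 -0.157 0 0 0; 0.045 -0.157 0 0.0 0; 0.045 -0.157 0 0.02 0", "force": 30}}

```text
time: 40.2
position: [0.68, -0.1663, 0.3636]
eef_rot: [-0.093, 3.14, -0.001]
ft_force: [-0.1, 0.2, 0.8]
gripper_width: 0.0453
gripper_force: 0.0
```

{"api": "carry_out", "payload": {"motion": "0.045 0 0 0.03 0; 0.045 0 0 0.05 0; 0.045 0 0 0.05 0"}}

```text
time: 40.58
position: [0.6781, -0.1662, 0.3121]
eef_rot: [0.092, -3.135, -0.001]
ft_force: [-0.1, 0.6, 0.8]
gripper_width: 0.0451
gripper_force: 0.0
```

{"api": "carry_out", "payload": {"motion": "0 0 0 0 0; 0 0 0 0 0; 0 0 0 0 0; 0 0 0 0 0"}}

```text
time: 41.08
position: [0.6793, -0.1657, 0.3157]
eef_rot: [-0.093, 3.138, 0.001]
ft_force: [0.8, 5.2, 4.7]
gripper_width: 0.0092
gripper_force: 32.9
```

Fin gripped (9 mm). I bring it forward along the arc.

{"api": "carry_out", "payload": {"motion": "0 0.015 0 -0.0116 0; 0 0.031 0 -0.0206 0; 0 0.048 0 -0.027 0; 0 0.066 0 -0.031 0; 0 0.0845 0 -0.0323 0"}}

```text
time: 41.7
position: [0.5935, -0.171, 0.3467]
eef_rot: [-0.092, 3.14, 0.001]
ft_force: [2.1, 2.5, -3.7]
gripper_width: 0.0094
gripper_force: 31.0
```

{"api": "carry_out", "payload": {"motion": "0 0.0184 0 0.0016 0; 0 0.0363 0 0.006 0; 0 0.0534 0 0.0128 0; 0 0.069 0 0.022 0; 0 0.0835 0 0.034 0"}}

```text
time: 42.32
position: [0.51, -0.1761, 0.3129]
eef_rot: [-0.092, 3.14, 0.0]
ft_force: [3.1, 2.1, -1.7]
gripper_width: 0.0091
gripper_force: 30.2
```

{"api": "carry_out", "payload": {"motion": "0 0.013 0 0.015 0; 0 0.023 0 0.03 0; 0 0.023 0 0.03 0"}}

```text
time: 42.7
position: [0.4869, -0.1776, 0.2824]
eef_rot: [0.091, -3.138, -0.0]
ft_force: [-0.4, 2.6, 0.7]
gripper_width: 0.0094
gripper_force: 35.0
```

Now I open wide so the cover drops, then rise clear and move away to the robot's side to check everything.

{"api": "carry_out", "payload": {"motion": "0.05 0 0 0 0; 0.05 0 0 0 0; 0.05 0 0 0 0; 0.05 0 0 -0.03 0; 0.05 0 0 -0.07 0"}}

```text
time: 43.32
position: [0.488, -0.1775, 0.3528]
eef_rot: [0.092, -3.137, -0.0]
ft_force: [0.9, -0.4, -0.4]
gripper_width: 0.0502
gripper_force: 0.0
```

{"api": "carry_out", "payload": {"motion": "0.05 0.03 0 -0.05 0; 0.05 0.06 0.05 -0.05 0; 0.05 0.09 0.10 -0.05 0; 0.05 0.11 0.13 -0.05 0; 0.05 0.11 0.13 -0.05 0"}}

```text
time: 43.95
position: [0.3696, -0.0531, 0.4035]
eef_rot: [-0.097, 3.138, 0.001]
ft_force: [0.3, -1.2, -0.1]
gripper_width: 0.0501
gripper_force: 0.0
```

```bash
python3 - <<'E'
from h import *
im,c=look("w28"); t=env.snapshot("top"); cv2.imwrite("pics/top28.png",t); ct=cal("top")
cv2.imwrite("pics/side28.png",env.snapshot("side"))
for L in (205,220): print("cover top",[r for r in rects(t,ct,.115,(340,170,400,230),L,40,100)])
print("cover w",[r for r in rects(im,c,.115,(0,0,640,400),220,40,500,30000) if r[3]<120])
h=cv2.cvtColor(im,cv2.COLOR_BGR2HSV)
m=((h[...,1]>14)&(h[...,2]>150)).astype(np.uint8); m=cv2.morphologyEx(m,cv2.MORPH_OPEN,np.ones((3,3)))
for q in cv2.findContours(m,0,1)[0]:
    P=toz(c,q.reshape(-1,2),.056)[:,:2]*1000; r=cv2.minAreaRect(P.astype(np.float32))
    if cv2.contourArea(q)>200 and max(r[1])<75: print(np.round(r[0]),np.round(r[1]),round(r[2]),cv2.contourArea(q))
for P in ((.577,.271),(.5735,.229),(.570,.187),(.566,.1455),(.5615,.1032)):
    u=proj(ct,[(*P,.056)])[0].astype(int); ht=cv2.cvtColor(t,cv2.COLOR_BGR2HSV)[u[1]-1:u[1]+2,u[0]-1:u[0]+2].reshape(-1,3).mean(0); print(u,ht.round())
E
```

```text
t 44.0 [ 0.3696 -0.0531  0.4035] w 0.0501 F [ 0.3 -1.2 -0.1]
cover top [(array([370., 196.]), 555, -175, 81, 54, np.float64(0.059))]
cover top [(array([369., 196.]), 554, -173, 79, 53, np.float64(-0.01))]
cover w [(array([544., 339.]), 522, 191, 54, 46, np.float64(1.486))]
[576. 268.] [31. 55.] 85 596.5
[569. 217.] [55. 51.] 81 730.5
[ 544. -324.] [36. 27.] 38 241.5
[454. 121.] [65. 42.] 88 745.0
[ 488. -307.] [32. 68.] 86 519.5
[421. 201.] [30. 36.] 81 400.0
[ 461. -406.] [50. 37.] 73 811.5
[416. 168.] [30. 29.] 50 317.0
[ 438. -262.] [44. 45.] 63 489.5
[395. 226.] [42. 49.] 20 737.0
[339. 221.] [35. 50.] 52 1108.0
[ 338. -188.] [31. 69.] 40 807.5
[ 304. -104.] [16. 45.] 41 416.0
[223. 140.] [ 6. 66.] 0 289.5
[224.  -1.] [ 4. 51.] 0 209.0
[207.  52.] [12. 71.] 5 800.5
[237 192] [ 13.  16. 171.]
[249 193] [ 13.  16. 171.]
[262 194] [ 13.  16. 174.]
[274 195] [128.  11. 186.]
[286 196] [123.  13. 217.]
```

Cover shut. But bay 4 reads as bare plate colour, so its block may have been knocked. I search for it.

```bash
python3 - <<'E'
from h import *
t=cv2.imread("pics/top28.png"); ct=cal("top"); h=cv2.cvtColor(t,cv2.COLOR_BGR2HSV)
t0=cv2.imread("pics/top22.png"); h0=cv2.cvtColor(t0,cv2.COLOR_BGR2HSV)
for n,H in (("t29",h0),("now",h)):
    print(n)
    for v in range(184,206,2): print(v," ".join("%3d"%x for x in H[v,228:312:2,0]))
d=cv2.absdiff(t,t0).max(2); m=(d>40).astype(np.uint8)
for q in cv2.findContours(m,0,1)[0]:
    if cv2.contourArea(q)>25: x,y,w,hh=cv2.boundingRect(q); print((x,y,w,hh),toz(ct,[(x+w/2,y+hh/2)],.03)[0,:2].round(3), t0[y+hh//2,x+w//2],t[y+hh//2,x+w//2])
E
```

```text
t29
184  20 123 123 120 120 123 120 117 123 120 123 123 123 123 120 126 126 120 120 123 120 126 120 120 123 123 123 126 120 127 123 123 128 120 123 140   8  15  21  21  21  22
186  17 124 123 126  13  16  10   9 130 130   0 160 143 128 127 120 120 124 120 124 123 125 120 120 124 123 120 125 125 123 123 123 127 123 126 140 170  15  21  22  23  20
188  16 123 123 128  10  12  11  15 165   0  12  14   8  16 150  12   0 150 128 126 120 127 123 125 120 123 120 120 120 123 120 120 120 123 120 150   0  13  22  23  23  21
190  16 123 123 138  12  14  13  14 140   6  12  12  11  15   9  15  13  14  14 131 123 120 123 120 123 123 123 124 123 120 123 123 120 124 123 150 160  20  20  22  22  22
192  16 128 123 170   9  11  10  14 126  11  12  15  13  13  12   9  11  13  13  17  15  13 143 123 125 125 125 123 123 123 123 123 120 120 123 143 140  20  21  22  23  22
194  13 123 126   0  13  15  12  14 125  11  12  18  14  13  13  11  11  14  15  13   9  12  14 123 123 123 126 120 123 120 120 123 125 120 123 150 170  18  21  22  22  21
196   9 117 120   9  16  12  15  17 120  14  14  15  14  13  14 
[... 2552 characters left out ...]
123 120 120 123 120 120 123 125 165  11  16  15  14  11  13 120 123 125 120 120 123 123 125 123 123 125 123 125 123 123 123 120 123 123  16
(337, 382, 14, 10) [-0.088 -0.087] [121 136 143] [223 220 219]
(343, 352, 10, 29) [-0.018 -0.101] [128 145 153] [165 175 179]
(324, 348, 18, 23) [ 0.006 -0.05 ] [ 95 102 105] [143 153 158]
(330, 339, 13, 9) [ 0.06  -0.063] [119 128 132] [ 95 103 106]
(257, 321, 36, 79) [0.003 0.147] [ 99 104 105] [60 65 70]
(241, 279, 24, 32) [0.225 0.222] [204 219 219] [181 194 199]
(359, 181, 20, 33) [ 0.557 -0.181] [115 111 111] [227 223 223]
(350, 153, 41, 24) [ 0.671 -0.188] [115 115 114] [ 85 102 110]
(242, 111, 161, 289) [ 0.359 -0.018] [196 211 218] [122 108  95]
```

{"api": "carry_out", "payload": {"motion": "0.0854 -0.03 0.05 0 0; 0.0854 -0.06 0.10 0 0; 0.0854 -0.09 0.15 0 0; 0.0854 -0.12 0.20 0 0; 0.0854 -0.145 0.253 0 0"}}

```text
time: 44.72
position: [0.5026, 0.2081, 0.4019]
eef_rot: [0.089, -3.14, 0.002]
ft_force: [1.0, -1.3, 0.6]
gripper_width: 0.0852
gripper_force: 0.0
```

{"api": "carry_out", "payload": {"motion": "0.0854 0 0 0 0; 0.0854 0 0 0 0"}}

```text
time: 44.98
position: [0.5014, 0.2065, 0.402]
eef_rot: [0.091, -3.139, 0.002]
ft_force: [0.2, -0.0, 0.4]
gripper_width: 0.085
gripper_force: 0.0
```

```bash
cat >> h.py <<'E'
def tan(im,c,lo=8,hi=28,s=9,v=110,amin=150,z=.056):
    h=cv2.cvtColor(im,cv2.COLOR_BGR2HSV)
    m=((h[...,0]>lo)&(h[...,0]<hi)&(h[...,1]>s)&(h[...,1]<45)&(h[...,2]>v)).astype(np.uint8); m=cv2.morphologyEx(m,cv2.MORPH_OPEN,np.ones((3,3)))
    for q in cv2.findContours(m,0,1)[0]:
        if cv2.contourArea(q)<amin: continue
        P=toz(c,q.reshape(-1,2),z)[:,:2]*1000; r=cv2.minAreaRect(P.astype(np.float32))
        if max(r[1])<180: print(q.reshape(-1,2).mean(0).round(),np.round(r[0]),np.round(r[1]),round(r[2]))
E
python3 - <<'E'
from h import *
im,c=look("w29"); tan(im,c,v=150)
h=cv2.cvtColor(im,cv2.COLOR_BGR2HSV)
print([proj(c,[(*P,.056)])[0].round().tolist() for P in ((.577,.271),(.5735,.229),(.570,.187),(.566,.1455),(.5615,.1032))])
for v in range(205,265,5): print(v," ".join("%3d/%2d"%(a,b) for a,b in zip(h[v,240:420:6,2],h[v,240:420:6,1])))
E
```

```text
t 45.0 [0.5014 0.2065 0.402 ] w 0.085 F [ 0.2 -0.   0.4]
[342. 329.] [702. 241.] [27. 53.] 12
[378. 242.] [577. 269.] [30. 54.] 85
[319. 231.] [566. 201.] [95. 59.] 76
[523. 169.] [483. 414.] [40. 43.] 74
[536.  84.] [392. 403.] [55. 86.] 6
[[380.0, 243.0], [343.0, 238.0], [305.0, 233.0], [268.0, 228.0], [230.0, 222.0]]
205 206/ 5 209/ 6 145/ 4 205/ 6 206/ 6 207/ 7 202/ 8 207/20 198/21 207/22 200/20 200/22 101/25  91/20  83/18  93/19 197/ 6 198/ 5 205/ 5 132/ 4 102/ 5 192/ 8 203/ 9 208/ 6 205/ 5 206/10 197/ 5 194/ 7 193/ 7 125/37
210 204/ 5 199/ 5 131/ 8 199/ 8 205/10 207/ 5 210/ 7 192/20 195/22 201/20 200/27 197/17 209/20 208/23 103/25  88/17  89/11  85/18  84/12  85/21 137/ 6 203/ 6 194/ 7 197/ 8 206/ 9 132/ 4 102/ 5 188/ 5 189/ 5 117/50
215 207/ 4 206/ 4 120/ 2 210/ 9 208/ 6 208/ 6 206/ 6 200/19 199/23 191/20 198/22 134/23 204/21 207/22 198/22 196/23 220/19 145/25  98/21  92/28  94/16  82/28  90/25  89/26  86/21  81/22 126/ 6 195/ 8 190/ 7 114/54
220 207/ 6 208/ 4 103/ 2 206/ 5 210/ 7 208/ 6 189/ 0 195/24 183/21 186/21 196/22 203/21 205/22 200/20 194/24 194/22 210/21 207/20 199/23
[... 1089 characters left out ...]
24 178/21 173/22 181/27 180/ 9 190/ 5 189/ 7 125/49 117/61
250 210/ 6 213/ 6 210/ 5 204/ 3 205/ 9 209/ 6 204/ 4 209/ 6 194/ 5 208/ 4 181/23 180/21 181/21 180/23 178/ 3 181/24 178/20 182/22 181/25 182/ 7  83/28 180/24 173/24 176/23 175/22 193/ 4 194/ 5 138/20 118/45 119/54
255 189/ 4 207/ 6 210/ 4 206/ 4 207/ 6 211/ 6 209/ 6 210/ 4 209/ 6 209/ 9 206/ 6 206/ 6 193/ 8 180/18 195/ 4 176/23 176/23 179/24 178/26 188/ 5  86/24 182/22 175/22 176/25 177/24 195/ 7 190/ 5 123/52 118/56 114/67
260 128/54 126/59 126/49 133/44 124/51 145/25 189/ 5 213/ 5 210/ 7 208/ 5 202/ 4 205/ 7 193/ 7 196/ 4 200/ 5 195/ 5 191/ 3 185/ 7 173/19 191/ 5 125/14 182/24 178/24 176/20 178/24 191/ 8 190/ 7 112/59 123/54 103/64
```

Blocks 2–4 now form one touching clump of 95 mm. Between t=24 s and t=29 s something knocked block 4 towards the left, into block 3. I locate them precisely.

```bash
python3 - <<'E'
from h import *
im=cv2.imread("pics/w29.png"); z=np.load("w29.npz"); c=[z[k] for k in z.files]
h=cv2.cvtColor(im,cv2.COLOR_BGR2HSV)
m=((h[...,1]>12)&(h[...,1]<45)&(h[...,2]>150)).astype(np.uint8); m[:, :265]=0; m[:,362:]=0; m[:195]=0; m[266:]=0
m=cv2.morphologyEx(m,cv2.MORPH_CLOSE,np.ones((3,3)))
q=max(cv2.findContours(m,0,1)[0],key=cv2.contourArea); a=cv2.approxPolyDP(q,1.6,True).reshape(-1,2)
for p,w in zip(a,toz(c,a,.056)): print(p,(w[:2]*1000).round())
g=im.max(2)
for v in range(200,264,3): print(v,"".join("#" if x<110 else "+" if x<150 else "-" if x<170 else "." if s>12 else " " for x,s in zip(g[v,268:366],h[v,268:366,1])))
E
```

```text
[283 196] [527. 162.]
[272 239] [579. 150.]
[296 245] [585. 177.]
[297 249] [590. 178.]
[321 255] [596. 206.]
[328 232] [567. 212.]
[331 231] [565. 215.]
[327 257] [598. 213.]
[351 260] [601. 241.]
[361 219] [549. 247.]
[309 208] [539. 190.]
[307 202] [533. 188.]
200               ..................-++#################++#+#+++                                      
203              .............................#################  ++       ++++++++#++++++             
206             +............................+###########################+++++++-           +++++++  #
209             ............................-........++++################################+++++   ++ ++
212            ............................+....................++###############################+  #+
215           ............................+............................-....+-+++++##############- ++-
218          ............................+............................+......................-++++++ #
221         -...........................-............................+-...........................+-+#
224         
[... 659 characters left out ...]
......... ##+..........................--# ####+.
245 --+-++++++++--  #+ +#     ...+...........................+###..........................- #++####..
248                         -+-++...........................- ##-.......................... -+ ####+..
251                                  ......................+#+#+.......................... +#-#####...
254                                              .........-   #.......................-..- #+  ###+...
257                                                            .........................       +#+....
260 +++--.                                                                      ........        +.....
263 +++++++++++++++++++++++++++-
```

Block 2 is fine at (573,230). Block 3 is at (567,198) and block 4 at (556,170), both turned by -0.14 rad. I fix block 4 first.

```bash
python3 - <<'E'
from h import *
print(plan((.556,.168,.10),-.23-np.pi/2))
E
```

```text
(array([-0.0527, -0.041 ,  0.1475]), np.float64(-1.283))
```

{"api": "carry_out", "payload": {"motion": "0.075 -0.012 -0.01 0 -0.17; 0.075 -0.024 -0.02 0 -0.34; 0.075 -0.036 -0.03 0 -0.51; 0.075 -0.045 -0.036 0 -0.68; 0.075 -0.053 -0.041 0 -0.85", "force": 60}}

```text
time: 45.65
position: [0.5562, 0.1672, 0.4034]
eef_rot: [-1.384, 2.82, -0.0]
ft_force: [0.0, 0.1, 0.1]
gripper_width: 0.075
gripper_force: 0.0
```

{"api": "carry_out", "payload": {"motion": "0.075 0 0 0.03 -0.17; 0.075 0 0 0.06 -0.34; 0.075 0 0 0.10 -0.433; 0.075 0 0 0.13 -0.433; 0.075 0 0 0.13 -0.433"}}

```text
time: 46.28
position: [0.5552, 0.1675, 0.2712]
eef_rot: [1.948, -2.459, -0.001]
ft_force: [-0.4, -0.3, 1.5]
gripper_width: 0.0749
gripper_force: 0.0
```

```bash
python3 - <<'E'
from h import *
im,c=look("w30"); print(plan((.556,.168,.052),-.23-np.pi/2))
h=cv2.cvtColor(im,cv2.COLOR_BGR2HSV); g=im.max(2)
print(proj(c,[(.556,.170,.056),(.527,.162,.056),(.579,.150,.056),(.585,.178,.056),(.533,.189,.056)]).round().tolist())
for v in range(200,320,4): print(v,"".join("#" if x<75 else "+" if x<125 else "-" if x<150 else "." if s>12 else " " for x,s in zip(g[v,235:415:2],h[v,235:415:2,1])))
E
```

```text
t 46.3 [0.5552 0.1675 0.2712] w 0.0749 F [-0.4 -0.3  1.5]
(array([-0.0001,  0.    ,  0.0662]), np.float64(-0.0))
[[324.0, 234.0], [366.0, 213.0], [282.0, 214.0], [285.0, 254.0], [365.0, 252.0]]
200            +          ---+++#++++#+#++#+####++####+#######+####+---------+++++++++++++++++
204   ---+--+- ++-+-+++--+--++++++++++++++++++++++++++++++++++++++#++--------+++++++++++++++##
208  +---+++++++#+---+++-+-+++++++++++++++++++++++++++++++++++++++++++-------+++++++++++++++##
212   -+-+++-++-#+---+++-+++++++++++++++++++++++++++++++++++++++++++++-------++#++++++++######
216   -+--+--++++#---+++++++++-+++++-+++++++-+-+-+-+++++++++--+++-+++-+-------++++++++###+####
220   +-+-+--++++####+#+++++++++----++-++++++++++-+---+-++----+-++--+-+++-----+++++++#+++###+#
224   -+---+++++-++++++##+#+++++++++-+++++++++++++++++++++++---+-+++++++----+-+######++++#+###
228    +++--+++++-#+-++++++++++++++++++++++++++++++++++++-+++++++++++++++-----+#####+###+#####
232   -++--++++-++++---++++++++++++++++++++++++++++++++++++++++++++++++++-----+###############
236 +       -      +      +++++++++++++++++++++++++
[... 1243 characters left out ...]
++++++++#+++++++++++++#+###########
292 ########             + ++++++++++++++++++++++++++++++++++++++-+#+++++++++++++#############
296 #######++            -++++++++++++-.++++++-+-+++++++++-+---++++#++++++++++++++++##########
300 ######+++             -................-.++++-+++++-+++--+-+++++++++++++++++++##+##+######
304 ######++++             ......................+++-++--+++++++++###+++++++++++++##+#########
308 #####+++++             ..........................+++++++++++++###+++++++++++++#####++#####
312 ####++---++             ...........................+++++++++++ +#+++++++++++++####++######
316 ###+++-----.            ..............................++++++++- -++++++++++++++###########
```

{"api": "carry_out", "payload": {"motion": "0.075 0 0 0.03 0; 0.075 0 0 0.063 0; 0.075 0 0 0.064 0; 0.03 0 0 0.064 0; 0.03 0 0 0.064 0"}}

```text
time: 46.95
position: [0.5569, 0.1694, 0.2117]
eef_rot: [-1.951, 2.457, -0.002]
ft_force: [-2.1, -0.3, 6.4]
gripper_width: 0.0536
gripper_force: 66.0
```

{"api": "carry_out", "payload": {"motion": "0.03 0 0 0 0; 0.03 0 0 0 0; 0.03 0.002 0 -0.02 0; 0.03 0.01 0 -0.05 0; 0.03 0.01 0 -0.05 0"}}

```text
time: 47.58
position: [0.5545, 0.1595, 0.2618]
eef_rot: [-1.949, 2.456, -0.002]
ft_force: [0.1, 1.0, -3.8]
gripper_width: 0.0532
gripper_force: 64.9
```

```bash
python3 - <<'E'
from h import *
p,M,o=pose(); print(p,o["gripper_width"],o["ft_force"]); print(plan((.5662,.1435,.055),-.087-np.pi/2))
E
```

```text
[0.55450098 0.1594523  0.26182398] 0.05315447960529701 [ 0.08586869  0.99669737 -3.81428549]
(array([ 0.0131, -0.0148,  0.0518]), np.float64(-0.142))
```

{"api": "carry_out", "payload": {"motion": "0.03 0.006 -0.007 0 -0.07; 0.03 0.012 -0.0148 0 -0.142; 0.03 0.012 -0.0148 0 -0.142; 0.03 0.012 -0.0148 0.02 -0.142; 0.03 0.012 -0.0148 0.04 -0.142"}}

```text
time: 48.2
position: [0.565, 0.1447, 0.2178]
eef_rot: [2.12, -2.318, -0.001]
ft_force: [0.6, 0.4, -5.8]
gripper_width: 0.0533
gripper_force: 64.9
```

{"api": "carry_out", "payload": {"motion": "0.03 0 0 0.009 0; 0.03 0 0 0.0095 0; 0.03 0 0 0.0095 0; 0.07 0 0 0.0095 0; 0.07 0 0 0.0095 0"}}

```text
time: 48.82
position: [0.5657, 0.1447, 0.2097]
eef_rot: [-2.122, 2.315, -0.001]
ft_force: [-0.1, -0.5, -0.0]
gripper_width: 0.0701
gripper_force: 0.0
```

{"api": "carry_out", "payload": {"motion": "0.075 0 0 -0.03 0; 0.075 0 0 -0.06 0; 0.075 0 0 -0.06 0"}}

```text
time: 49.2
position: [0.5665, 0.1448, 0.272]
eef_rot: [-2.119, 2.312, -0.003]
ft_force: [0.4, -0.2, -0.1]
gripper_width: 0.0749
gripper_force: 0.0
```

```bash
python3 - <<'E'
from h import *
p,M,o=pose(); print(p,o["gripper_width"],o["ft_force"]); print(plan((.5675,.197,.052),-.23-np.pi/2))
E
```

```text
[0.56647038 0.1447777  0.27203928] 0.07486548527458868 [ 0.3657157  -0.15546673 -0.10305488]
(array([-0.0519,  0.0039,  0.0652]), np.float64(0.143))
```

{"api": "carry_out", "payload": {"motion": "0.075 -0.026 0.002 0 0.07; 0.075 -0.052 0.004 0 0.143; 0.075 -0.052 0.004 0 0.143; 0.075 -0.052 0.004 0.02 0.143; 0.075 -0.052 0.004 0.02 0.143"}}

```text
time: 49.82
position: [0.5653, 0.1957, 0.2473]
eef_rot: [1.949, -2.458, -0.001]
ft_force: [-0.1, -0.6, 0.5]
gripper_width: 0.0753
gripper_force: 0.0
```

{"api": "carry_out", "payload": {"motion": "0.075 0 0 0.02 0; 0.075 0 0 0.042 0; 0.075 0 0 0.042 0; 0.03 0 0 0.042 0; 0.03 0 0 0.042 0"}}

```text
time: 50.45
position: [0.5666, 0.1966, 0.2091]
eef_rot: [-1.951, 2.459, -0.001]
ft_force: [-0.6, -0.8, 4.3]
gripper_width: 0.054
gripper_force: 64.5
```

{"api": "carry_out", "payload": {"motion": "0.03 0 0 0 0; 0.03 0 0 0 0; 0.03 0.002 0 -0.02 0; 0.03 0.008 0 -0.05 0; 0.03 0.008 0 -0.05 0"}}

```text
time: 51.08
position: [0.5646, 0.1888, 0.2594]
eef_rot: [-1.949, 2.458, -0.001]
ft_force: [0.2, 0.4, -3.3]
gripper_width: 0.0535
gripper_force: 64.2
```

```bash
python3 - <<'E'
from h import *
p,M,o=pose(); print(p,o["gripper_width"],o["ft_force"]); print(plan((.57,.187,.055),-.087-np.pi/2))
E
```

```text
[0.5646185  0.18881058 0.25939733] 0.053485320189989013 [ 0.24993035  0.37291205 -3.31451737]
(array([ 0.0007, -0.0055,  0.0494]), np.float64(-0.143))
```

{"api": "carry_out", "payload": {"motion": "0.03 0.001 -0.003 0 -0.07; 0.03 0.002 -0.0055 0 -0.143; 0.03 0.002 -0.0055 0 -0.143; 0.03 0.002 -0.0055 0.02 -0.143; 0.03 0.002 -0.0055 0.04 -0.143"}}

```text
time: 51.7
position: [0.5686, 0.1856, 0.216]
eef_rot: [2.12, -2.318, -0.001]
ft_force: [0.8, 0.5, -3.7]
gripper_width: 0.0534
gripper_force: 64.2
```

{"api": "carry_out", "payload": {"motion": "0.03 0 0 0.008 0; 0.03 0 0 0.0095 0; 0.03 0 0 0.0095 0; 0.07 0 0 0.0095 0; 0.07 0 0 0.0095 0"}}

```text
time: 52.32
position: [0.5693, 0.1857, 0.2081]
eef_rot: [-2.122, 2.316, -0.001]
ft_force: [-0.1, 0.6, 0.7]
gripper_width: 0.0702
gripper_force: 0.0
```

{"api": "carry_out", "payload": {"motion": "0.0854 0 0 -0.03 0; 0.0854 0.02 0 -0.07 0; 0.0854 0.07 0.02 -0.12 0; 0.0854 0.12 0.03 -0.15 0;  0.0854 0.13 0.03 -0.15 0"}}

```text
time: 52.95
position: [0.5276, 0.0566, 0.3613]
eef_rot: [-2.117, 2.314, -0.005]
ft_force: [0.9, -0.1, -0.4]
gripper_width: 0.0851
gripper_force: 0.0
```

{"api": "carry_out", "payload": {"motion": "0.0854 0 0 0 0; 0.0854 0 0 0 0"}}

```text
time: 53.2
position: [0.528, 0.0593, 0.3566]
eef_rot: [2.122, -2.315, -0.002]
ft_force: [-0.4, 0.7, -0.1]
gripper_width: 0.0856
gripper_force: 0.0
```

```bash
python3 - <<'E'
from h import *
im,c=look("w31"); tan(im,c,lo=4,hi=40,s=13,v=80)
print(plan((.48,-.178,.16),.06))
E
```

```text
t 53.2 [0.528  0.0593 0.3566] w 0.0856 F [-0.4  0.7 -0.1]
[ 57. 316.] [833. 184.] [108.  20.] 87
[296. 296.] [570. 190.] [148.  55.] 84
(array([0.2406, 0.0273, 0.0417]), np.float64(1.424))
```

Thresholds merged the dark side faces with the tops, so I use a brighter one.

```bash
python3 - <<'E'
from h import *
im=cv2.imread("pics/w31.png"); z=np.load("w31.npz"); c=[z[k] for k in z.files]
for v in (130,150): print(v); tan(im,c,lo=4,hi=40,s=13,v=v)
E
```

```text
130
[299. 359.] [576. 259.] [11. 53.] 85
[296. 340.] [574. 229.] [30. 54.] 82
[295. 308.] [570. 186.] [29. 54.] 85
[295. 273.] [565. 144.] [30. 55.] 85
150
[299. 359.] [576. 259.] [11. 52.] 85
[296. 340.] [574. 229.] [29. 54.] 82
[296. 308.] [570. 187.] [28. 54.] 85
[295. 273.] [565. 144.] [28. 55.] 85
```

All four are back in place: (574,229), (570,186), (565,144), and bay 1 unchanged. The toggle was thrown while they were displaced. To respect the order I repeat the switching: open the cover, toggle off, then on again with the blocks in place, then shut.

{"api": "carry_out", "payload": {"motion": "0.05 0.045 0.005 0 0.17; 0.05 0.09 0.01 0 0.34; 0.05 0.14 0.015 0 0.51; 0.05 0.19 0.021 0 0.68; 0.05 0.2406 0.0273 0 0.85", "force": 25}}

```text
time: 53.88
position: [0.4799, -0.1794, 0.3568]
eef_rot: [0.973, -2.986, -0.001]
ft_force: [0.8, 0.3, -0.6]
gripper_width: 0.0502
gripper_force: 0.0
```

{"api": "carry_out", "payload": {"motion": "0.05 0 0 0 0.17; 0.05 0 0 0 0.34; 0.05 0 0 0.01 0.51; 0.05 0 0 0.03 0.574; 0.05 0 0 0.03 0.574"}}

```text
time: 54.5
position: [0.4798, -0.178, 0.3256]
eef_rot: [0.096, -3.135, -0.001]
ft_force: [-0.3, 0.9, 1.1]
gripper_width: 0.0498
gripper_force: 0.0
```

{"api": "carry_out", "payload": {"motion": "0.05 0 0 0 0; 0.05 0 0 0 0"}}

```text
time: 54.75
position: [0.4802, -0.1786, 0.3285]
eef_rot: [-0.096, 3.139, -0.001]
ft_force: [0.8, 0.3, 0.8]
gripper_width: 0.0502
gripper_force: 0.0
```

```bash
python3 - <<'E'
from h import *
im,c=look("w32"); print(plan((.48,-.178,.102),.06))
g=im.max(2)
for v in range(222,282,10): print(v,"".join("#" if x<45 else ("+" if x<110 else ".") for x in g[v,230:420:2]))
E
```

```text
t 54.8 [ 0.4802 -0.1786  0.3285] w 0.0502 F [0.8 0.3 0.8]
(array([0.0001, 0.0007, 0.0714]), np.float64(0.001))
222 ......................++++++++++++++++++++++########+++++++++++++++++++++++....................
232 ............................................########+......................+...................
242 ....................+.......................###+++##+..........................................
252 ...............+++++###.....................+++++++++....................##++++++..............
262 ........+###+++++++++#+......................+++++++....................+###+++++++####+.......
272 .....+####++++++++++#+++......................+++++.....................+##+#++++++++#####+....
```

Aligned, cover shut. I repeat the proven grip and arc.

{"api": "carry_out", "payload": {"motion": "0.05 0 0 0.035 0; 0.05 0 0 0.07 0; 0.05 0 0 0.07 0; 0 0 0 0.07 0; 0 0 0 0.07 0"}}

```text
time: 55.42
position: [0.4804, -0.1788, 0.2596]
eef_rot: [-0.094, 3.137, -0.001]
ft_force: [-0.6, 0.2, -0.8]
gripper_width: 0.014
gripper_force: 0.0
```

{"api": "carry_out", "payload": {"motion": "0 0 0 0 0; 0 0 0 0 0; 0 0 0 0 0; 0 0 0 0 0"}}

```text
time: 55.92
position: [0.4802, -0.1782, 0.2587]
eef_rot: [-0.094, 3.138, 0.001]
ft_force: [-0.9, 5.2, 3.0]
gripper_width: 0.0092
gripper_force: 29.1
```

{"api": "carry_out", "payload": {"motion": "0 -0.006 0 -0.017 0; 0 -0.0144 0 -0.033 0; 0 -0.025 0 -0.047 0; 0 -0.038 0 -0.06 0; 0 -0.052 0 -0.071 0"}}

```text
time: 56.55
position: [0.531, -0.1751, 0.3285]
eef_rot: [0.094, -3.137, -0.003]
ft_force: [-0.1, 2.7, -4.6]
gripper_width: 0.0096
gripper_force: 26.2
```

{"api": "carry_out", "payload": {"motion": "0 -0.016 0 -0.008 0; 0 -0.033 0 -0.014 0; 0 -0.0505 0 -0.0175 0; 0 -0.0685 0 -0.018 0; 0 -0.0865 0 -0.016 0"}}

```text
time: 57.18
position: [0.6182, -0.1696, 0.3461]
eef_rot: [-0.095, 3.14, 0.002]
ft_force: [-0.5, 5.8, 3.8]
gripper_width: 0.0092
gripper_force: 28.8
```

{"api": "carry_out", "payload": {"motion": "0 -0.0175 0 0.005 0; 0 -0.034 0 0.012 0; 0 -0.049 0 0.0215 0; 0 -0.055 0 0.027 0; 0 -0.055 0 0.027 0"}}

```text
time: 57.8
position: [0.6744, -0.1659, 0.3196]
eef_rot: [-0.096, 3.134, 0.001]
ft_force: [2.3, 5.4, 4.0]
gripper_width: 0.0097
gripper_force: 32.8
```

{"api": "carry_out", "payload": {"motion": "0.04 0 0 0 0; 0.04 0 0 0 0; 0.04 0 0 -0.03 0; 0.04 0 0 -0.06 0; 0.04 0 0 -0.075 0"}}

```text
time: 58.42
position: [0.6728, -0.1676, 0.3946]
eef_rot: [-0.093, 3.138, -0.001]
ft_force: [-0.9, 0.1, -0.9]
gripper_width: 0.04
gripper_force: 0.0
```

{"api": "carry_out", "payload": {"motion": "0 0.05 0 0 0; 0 0.10 0 0 0; 0 0.15 0 0 0; 0 0.166 0 0 0; 0 0.166 0 0.0 0"}}

```text
time: 59.05
position: [0.506, -0.1773, 0.393]
eef_rot: [-0.093, 3.14, 0.0]
ft_force: [0.2, -0.6, 0.6]
gripper_width: -0.0001
gripper_force: 0.0
```

{"api": "carry_out", "payload": {"motion": "0 0 0 0.04 0; 0 0 0 0.08 0; 0 0 0 0.12 0; 0 0 0 0.135 0; 0 0 0 0.135 0"}}

```text
time: 59.68
position: [0.5076, -0.1771, 0.2572]
eef_rot: [0.094, -3.138, 0.0]
ft_force: [0.2, 0.3, -0.1]
gripper_width: -0.0002
gripper_force: 0.0
```

{"api": "carry_out", "payload": {"motion": "0 -0.01 0 0 0; 0 -0.02 0 0 0; 0 -0.028 0 0 0; 0 -0.034 0 0 0; 0 -0.034 0 0 0"}}

```text
time: 60.3
position: [0.5417, -0.175, 0.2578]
eef_rot: [-0.094, 3.14, -0.0]
ft_force: [0.4, -1.2, -0.3]
gripper_width: -0.0001
gripper_force: 0.0
```

{"api": "carry_out", "payload": {"motion": "0 -0.003 0 0 0; 0 -0.003 0 0 0; 0 0.006 0 0 0; 0 0.006 0 -0.03 0; 0 0.006 0 -0.06 0"}}

```text
time: 60.92
position: [0.5345, -0.1754, 0.3185]
eef_rot: [0.094, -3.14, -0.0]
ft_force: [-0.0, 1.2, 0.3]
gripper_width: -0.0
gripper_force: 0.0
```

{"api": "carry_out", "payload": {"motion": "0 -0.02 0 0 0; 0 -0.044 0 0 0; 0 -0.044 0 0 0; 0 -0.044 0 0.03 0; 0 -0.044 0 0.045 0"}}

```text
time: 61.55
position: [0.5779, -0.1727, 0.2713]
eef_rot: [0.093, -3.138, -0.001]
ft_force: [-0.3, -0.4, -0.7]
gripper_width: -0.0003
gripper_force: 0.0
```

{"api": "carry_out", "payload": {"motion": "0 0 0 0.01 0; 0 0 0 0.015 0; 0 0 0 0.015 0"}}

```text
time: 61.92
position: [0.5791, -0.1728, 0.258]
eef_rot: [-0.094, 3.14, -0.0]
ft_force: [-0.8, -0.4, 0.6]
gripper_width: 0.0001
gripper_force: 0.0
```

```bash
python3 - <<'E'
from h import *
im,c=look("w33"); cv2.imwrite("pics/top33.png",env.snapshot("top"))
for v in range(224,262,4): print(v," ".join("%3d"%x for x in im[v,300:352:4].max(1)))
t=cv2.imread("pics/top33.png");h=cv2.cvtColor(t,cv2.COLOR_BGR2HSV)
for v in (190,194,198): print(v,h[v,228:290:2,0])
E
```

```text
t 61.9 [ 0.5791 -0.1728  0.258 ] w 0.0001 F [-0.8 -0.4  0.6]
224 192 190 189 189 119 117 120 119 123 109 196 191 194
228 189 186 189 186 118 116 123 115 124 111 194 188 190
232 190 188 186 184 101 119 130 130 127 108 189 190 192
236 188 187 188 184  97 134 151 146 143 122 191 188 191
240 187 190 189 188 112 147 156 161 155 130 189 188 190
244 189 187 181 183 168 143 156 155 153 129 173 169 185
248 188 186 173 101 101 112 142 139 132 101 175 171 174
252 191 186 169 103 104 104  35  81  99 102 174 169 172
256 165  83  83 103 101 101  41  68  99 103  84  86 120
260  41  41  42 104  99  99  41  67  99 103  40  41  39
190 [ 15 123 126 135  11  14  15  14 130   8  12  12  14  16 123 170  15  12
  11  15 120 135   9  15  12  12 129 120 120 120 123]
194 [ 15 120 123 173  19  11  15  14 120  10  14  15  16   6 123   6  15  11
  13  11 120 135  12  12  11  14 120 120 125 123 123]
198 [  0 123 123  15  11  11  14  17 128  15  15  16  14 150 120  16  15  12
  12  12 120  10  14  16  12  14 116 117 123 120 123]
```

The toggle is at off (end disc at rows 236–248), and the blocks lie as four separate strips in bays 1–4. I pull it fully over.

{"api": "carry_out", "payload": {"motion": "0 0.006 0 0 0; 0 0.012 0 0 0; 0 0.018 0 0 0; 0 0.024 0 0 0; 0 0.028 0 0 0"}}

```text
time: 62.65
position: [0.5546, -0.1742, 0.26]
eef_rot: [-0.095, 3.126, -0.002]
ft_force: [19.1, 1.2, -3.7]
gripper_width: 0.0001
gripper_force: 7.9
```

{"api": "carry_out", "payload": {"motion": "0 0.003 0 0.002 0; 0 0.003 0 0.002 0; 0 0.003 0 0.002 0"}}

```text
time: 63.02
position: [0.5534, -0.1742, 0.2602]
eef_rot: [-0.096, 3.12, -0.004]
ft_force: [16.4, 2.1, 4.7]
gripper_width: -0.0002
gripper_force: 8.8
```

On the stop (16–19 N). I back off, rise and check.

{"api": "carry_out", "payload": {"motion": "0 -0.015 0 -0.002 0; 0 -0.018 0 -0.03 0; 0 -0.018 0 -0.07 0; 0 0.0 0 -0.11 0; 0 0.022 0 -0.13 0"}}

```text
time: 63.65
position: [0.5254, -0.1761, 0.3875]
eef_rot: [-0.094, 3.139, -0.001]
ft_force: [1.3, -0.4, -0.4]
gripper_width: -0.0001
gripper_force: 0.0
```

{"api": "carry_out", "payload": {"motion": "0.03 0 0 0 0; 0.03 0 0 0 0"}}

```text
time: 63.9
position: [0.5259, -0.1758, 0.3847]
eef_rot: [0.094, -3.138, -0.001]
ft_force: [0.8, 0.0, 0.5]
gripper_width: 0.0297
gripper_force: 0.0
```

```bash
python3 - <<'E'
from h import *
im,c=look("w34")
H=np.array([.596,-.172]); u=np.array([np.cos(.06),np.sin(.06)])
for q in (0,.4,.6,.8):
    a=q-.4; print(q,proj(c,[(*(H-u*(.047+r*np.sin(a))),.064+r*np.cos(a)) for r in (0,.035)]).round(1).tolist())
for v in range(186,224,2): print(v," ".join("%3d"%x for x in im[v,310:342:2].max(1)))
print(plan((.679,-.166,.159),.06))
E
```

```text
t 63.9 [ 0.5259 -0.1758  0.3847] w 0.0297 F [0.8 0.  0.5]
0 [[325.4, 204.5], [325.5, 230.9]]
0.4 [[325.4, 204.5], [325.5, 218.2]]
0.6 [[325.4, 204.5], [325.5, 210.6]]
0.8 [[325.4, 204.5], [325.5, 202.7]]
186 198 196 189 194 192 197 196 194 199 197 196 198 197 197 198 190
188 195 197 191 194 194 197 197 197 199 202 197 200 198 196 196 191
190 197 196 197 189 195 199 195 195 197 199 196 201 199 199 201 196
192 195 195 195 192 192 196 200 196 200 201 197 197 196 197 198 190
194 196 196 197 190 196 195 195 194 198 198 199 196 198 195 198 194
196 197 197 196 191 194 196 195 192 193 199 198 197 200 199 198 194
198 196 197 193 190 197 179 116  78  78 100 148 196 196 198 196 190
200 195 196 191 190 115  90  93  91  87  85  92 119 197 198 197 193
202 250 198 197 114  96  92  93 117 114  99  89  95 103 200 195 196
204 250 250 192  90  94  96 138 145 143 143 100  91  96 199 197 194
206 250 251 246  94  96 127 152 164 156 157 133  95  96 187 201 191
208 250 250 233  99 104 135 160 171 170 165 136  96  97 151 197 195
210 250 250 249 126 122 126 155 163 159 159 126  92  90 196 194 193
212 250 250 249 123 126 126 135 148 144 138  96  90  99 218 216 209
214 250 246 247 229 134 127 127 128 129 126 128 129 227 251 250 249
216 250 246 246 244 244 127 125 128 126 125 142 236 251 251 250 248
218 250 246 246 244 244 250 239 194 220 251 249 250 250 250 249 248
220 246 246 246 244 244 250 250 249 250 251 249 249 250 251 250 248
222 245 245 246 245 246 250 249 248 250 250 249 249 250 250 249 248
(array([-0.1534,  0.0006,  0.0699]), np.float64(-0.0))
```

Same end-on view as before, so the toggle is at its front stop. Now I shut the cover with the same moves.

{"api": "carry_out", "payload": {"motion": "0.045 -0.05 0 0 0; 0.045 -0.10 0 0 0; 0.045 -0.153 0 0 0; 0.045 -0.153 0 0 0; 0.045 -0.153 0 0.02 0", "force": 30}}

```text
time: 64.58
position: [0.6799, -0.1668, 0.3648]
eef_rot: [-0.094, 3.14, -0.001]
ft_force: [-0.0, -0.3, 0.5]
gripper_width: 0.045
gripper_force: 0.0
```

{"api": "carry_out", "payload": {"motion": "0.045 0 0 0.03 0; 0.045 0 0 0.051 0; 0.045 0 0 0.051 0"}}

```text
time: 64.95
position: [0.6781, -0.1667, 0.312]
eef_rot: [0.094, -3.134, -0.001]
ft_force: [-0.1, 0.3, -0.1]
gripper_width: 0.0451
gripper_force: 0.0
```

{"api": "carry_out", "payload": {"motion": "0 0 0 0 0; 0 0 0 0 0; 0 0 0 0 0; 0 0 0 0 0"}}

```text
time: 65.45
position: [0.6793, -0.1658, 0.316]
eef_rot: [-0.095, 3.137, 0.002]
ft_force: [0.9, 4.6, 3.4]
gripper_width: 0.0088
gripper_force: 33.1
```

{"api": "carry_out", "payload": {"motion": "0 0.015 0 -0.0116 0; 0 0.031 0 -0.0206 0; 0 0.048 0 -0.027 0; 0 0.066 0 -0.031 0; 0 0.0845 0 -0.0323 0"}}

```text
time: 66.08
position: [0.5943, -0.1711, 0.3474]
eef_rot: [-0.094, 3.138, 0.002]
ft_force: [1.8, 2.9, -4.7]
gripper_width: 0.0091
gripper_force: 31.0
```

{"api": "carry_out", "payload": {"motion": "0 0.0184 0 0.0016 0; 0 0.0363 0 0.006 0; 0 0.0534 0 0.0128 0; 0 0.069 0 0.022 0; 0 0.0835 0 0.034 0"}}

```text
time: 66.7
position: [0.5108, -0.1763, 0.3139]
eef_rot: [-0.094, 3.137, 0.002]
ft_force: [2.0, 4.0, -1.0]
gripper_width: 0.0092
gripper_force: 31.4
```

{"api": "carry_out", "payload": {"motion": "0 0.013 0 0.015 0; 0 0.023 0 0.03 0; 0 0.023 0 0.03 0"}}

```text
time: 67.08
position: [0.4875, -0.1778, 0.283]
eef_rot: [0.093, -3.14, -0.002]
ft_force: [-1.1, 6.4, 1.4]
gripper_width: 0.0092
gripper_force: 37.2
```

{"api": "carry_out", "payload": {"motion": "0.05 0 0 0 0; 0.05 0 0 0 0; 0.05 0 0 0 0; 0.05 0 0 -0.03 0; 0.05 0 0 -0.07 0"}}

```text
time: 67.7
position: [0.488, -0.1783, 0.3532]
eef_rot: [0.094, -3.137, -0.0]
ft_force: [0.4, -0.3, -0.9]
gripper_width: 0.05
gripper_force: 0.0
```

{"api": "carry_out", "payload": {"motion": "0.0854 0.02 0.05 -0.05 0; 0.0854 0.03 0.11 -0.05 0; 0.0854 0.03 0.18 -0.05 0; 0.0854 0.03 0.24 -0.05 0; 0.0854 0.01 0.30 -0.05 0"}}

```text
time: 68.32
position: [0.457, 0.1108, 0.4041]
eef_rot: [-0.095, 3.138, 0.001]
ft_force: [0.7, 0.9, 0.1]
gripper_width: 0.0853
gripper_force: 0.0
```

{"api": "carry_out", "payload": {"motion": "0.0854 -0.02 0.05 0 0; 0.0854 -0.03 0.075 0 0; 0.0854 -0.03 0.075 0 0; 0.0854 -0.03 0.075 0 0"}}

```text
time: 68.82
position: [0.4832, 0.1854, 0.4031]
eef_rot: [0.094, -3.14, 0.001]
ft_force: [-0.1, 0.1, 0.5]
gripper_width: 0.0854
gripper_force: 0.0
```

```bash
python3 - <<'E'
from h import *
im,c=look("w35"); tan(im,c,lo=4,hi=40,s=13,v=150)
t=env.snapshot("top"); cv2.imwrite("pics/top35.png",t); ct=cal("top")
for L in (195,205): print("cover",rects(t,ct,.115,(340,170,400,230),L,40,100))
t0=cv2.imread("pics/top0.png"); d=(cv2.absdiff(t,t0).max(2)>60).astype(np.uint8); d=cv2.morphologyEx(d,cv2.MORPH_OPEN,np.ones((3,3)))
for q in cv2.findContours(d,0,1)[0]:
    x,y,w,h=cv2.boundingRect(q)
    if y<290 and x>165 and x<460: print((x,y,w,h))
E
```

```text
t 68.8 [0.4832 0.1854 0.4031] w 0.0854 F [-0.1  0.1  0.5]
[356. 339.] [699. 239.] [29. 52.] 10
[393. 256.] [576. 269.] [29. 54.] 85
[360. 252.] [574. 230.] [30. 54.] 81
[323. 247.] [569. 187.] [29. 54.] 85
[285. 241.] [565. 144.] [30. 54.] 85
[550. 105.] [389. 401.] [56. 86.] 6
cover [(array([369., 196.]), 554, -174, 83, 55, np.float64(0.067))]
cover [(array([370., 196.]), 554, -174, 79, 56, np.float64(-0.01))]
(224, 238, 10, 8)
(255, 236, 16, 9)
(331, 235, 16, 9)
(368, 230, 16, 11)
(231, 225, 3, 3)
(270, 209, 8, 4)
(198, 199, 32, 48)
(270, 191, 10, 14)
(228, 189, 22, 22)
(247, 187, 32, 44)
```

```bash
python3 -c "
from h import *
print(env.sign_off())"
```

```text
the job is handed in; nothing more can be done
None
```

I handed the job in at 69 s: all four plain blocks lie in bays 1–4, the toggle is fully over on its front stop and the cover is shut. Blocks 3 and 4 were knocked during the first switching, so I reset them and repeated the cover and toggle cycle, switching the toggle off and on again.

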